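# Stack three load resistors in the sloping cradle under its keeper bar

## Task

Stack the three gold load resistors flat on the sloping cradle for measuring: the longest at the bottom, the medium one on it and the shortest on top, each pushed down squarely against the stop between the side guides, with its terminals upward at the high end so that every pair stays free for the test leads. Then swing the keeper bar over and shut it fully across the finished stack. Leave the two capacitors, the tape and the multimeter where they stand.

Things in the scene. Friction and masses are not known exactly. Their poses are not given: they have to be found in the camera images.
- resistor_long_center (a point): long flat load resistor, gold-anodised plate 160 mm long (own x), 56 wide (y), 16 thick (z), about 0.26 kg, paper label on top; plain end at -x, two brass screw terminals on top at the +x end. Point at the plate's centre, half-way up. Starts flat on the bench, terminals up, +x roughly away from the robot
- resistor_long_terminals (a point): between the long resistor's two terminals, on its top face, 68 mm along x from the centre; the terminals stand 8.5 mm above the top face and end 20 to 4 mm short of the plate's +x end
- resistor_long: the long resistor, same axes; origin at the centre of its underside
- resistor_medium_center (a point): medium flat load resistor, gold-anodised plate 130 mm long (own x), 56 wide (y), 16 thick (z), about 0.21 kg, paper label on top; plain end at -x, two brass screw terminals on top at the +x end. Point at the plate's centre, half-way up. Starts flat on the bench, terminals up, +x roughly away from the robot
- resistor_medium_terminals (a point): between the medium resistor's two terminals, on its top face, 53 mm along x from the centre; the terminals stand 8.5 mm above the top face and end 20 to 4 mm short of the plate's +x end
- resistor_medium: the medium resistor, same axes; origin at the centre of its underside
- resistor_short_center (a point): short flat load resistor, gold-anodised plate 100 mm long (own x), 56 wide (y), 16 thick (z), about 0.16 kg, paper label on top; plain end at -x, two brass screw terminals on top at the +x end. Point at the plate's centre, half-way up. Starts flat on the bench, terminals up, +x roughly away from the robot
- resistor_short_terminals (a point): between the short resistor's two terminals, on its top face, 38 mm along x from the centre; the terminals stand 8.5 mm above the top face and end 20 to 4 mm short of the plate's +x end
- resistor_short: the short resistor, same axes; origin at the centre of its underside
- cradle: blue sheet-metal cradle fixed to the bench, foot 176 x 92 mm; origin at the centre of its foot. Its deck (black rubber liner) falls 25 degrees towards its -x side, where an upright stop plate and two side guides stand; see the next points. Plates do not slide on it or on one another by themselves: they must be pushed down against the stop
- deck_corner (a point): where deck surface and stop face meet, mid-width, 40 mm above the bench. Axes: x up the slope away from the stop, y across (left), z square to the deck. Deck: x 0 to 168 mm, 40 mm wide (90 mm wide below x = 30 mm), so fingers can pass down beside it. Stop: 4 mm thick, 72 mm wide, 52 mm high along z
- deck: the sloping deck, origin and axes as deck_corner. Side guides: x -3 to 23 mm, inner faces at y = -31 and +31 mm (3 mm to spare each side of a plate), up to z = 47 mm, then lips flaring outwards to z = 60 mm and y = 40 mm
- keeper_pivot (a point): on the keeper bar's hinge axis, mid-width: x = 12, y = 0, z = 30 mm in the deck_corner axes, and with the same axes; the hinge axis is its y
- keeper (a joint): keeper bar, a U-shaped bail of 7 mm wire, arms at y = -42 and +42 mm. 0 rad = shut: cross bar over the deck 58 mm from the stop, 1.5 to 3.5 mm above three stacked plates. Grows as it swings up and over the stop to 2.1 = fully open, leaning out beyond the stop. Starts open, clear of the way in. Light friction (1.4 N at the handle) holds it at any angle
- keeper_handle (a point): centre of the black round sleeve on the keeper bar, 13 mm thick, 48 mm long (along deck y), beyond the bar's left arm at y = +74 mm of deck_corner; moves on an arc of radius 52.4 mm about the hinge axis. Shut, it is at x = 58, z = 55 mm of deck_corner
- capacitor_can: bystander: blue round capacitor standing upright, 35 mm diameter, 62 mm high, close beside the long resistor's left (+y) edge, too close for a finger; origin at the centre of its underside
- electrical_tape: bystander: roll of black tape lying flat, 55 mm across, 19 mm high, close beside the medium resistor's left (+y) edge, too close for a finger; origin at the centre of its underside
- motor_capacitor: bystander: pale oval capacitor standing upright, 28 x 46 mm, 91 mm high, close to the cradle's right (-y) side, easily knocked over; origin at the centre of its underside
- multimeter: bystander: yellow hand multimeter lying on its back in front of the cradle, 138 (own x) x 68 x 39 mm; origin at the centre of its underside
Things that resemble listed ones, but are neither listed nor needed, are in the scene too. What is shaped like the resistor_short but green is not meant.

How it is judged (in metres and radians):
At the end, for the whole second after the job is handed in: At rest in the cradle, terminals at the high end: long, medium on it, short on top, each flat (0.06 rad, 3 mm in height), square (0.10 rad), within 5 mm of mid-width and its plain end within 4 mm of the stop; keeper bar shut (below 0.12 rad) (x of resistor_long_center in the frame of deck_corner between 0.077 and 0.084 m and y of resistor_long_center in the frame of deck_corner between -0.005 and 0.005 m and z of resistor_long_center in the frame of deck_corner between 0.005 and 0.011 m and x of resistor_long_terminals in the frame of deck_corner above 0.08 m and angle between the z axis of each of resistor_long_center, resistor_medium_center, resistor_short_center and the z axis of deck_corner, either way round below 0.06 rad and angle between the x axis of each of resistor_long_center, resistor_medium_center, resistor_short_center and the x axis of deck_corner, either way round below 0.1 rad and linear speed of each of resistor_long, resistor_medium, resistor_short below 0.02 m/s and x of resistor_medium_center in the frame of deck_corner between 0.062 and 0.069 m and y of resistor_medium_center in the frame of deck_corner between -0.005 and 0.005 m and z of resistor_medium_center in the frame of deck_corner between 0.021 and 0.027 m and x of resistor_medium_terminals in the frame of deck_corner above 0.065 m and x of resistor_short_center in the frame of deck_corner between 0.047 and 0.054 m and y of resistor_short_center in the frame of deck_corner between -0.005 and 0.005 m and z of resistor_short_center in the frame of deck_corner between 0.037 and 0.043 m and x of resistor_short_terminals in the frame of deck_corner above 0.05 m and value of joint keeper below 0.12 rad); the robot touches nothing.
It fails at once if the blue capacitor is pushed over 30 mm or knocked over (distance of capacitor_can from where it was at the start of the episode above 0.03 m or angle between capacitor_can's own z axis and vertical above 0.5 rad).
It fails at once if the tape roll is pushed over 30 mm (distance of electrical_tape from where it was at the start of the episode above 0.03 m).
It fails at once if the pale oval capacitor is pushed over 30 mm or knocked over (distance of motor_capacitor from where it was at the start of the episode above 0.03 m or angle between motor_capacitor's own z axis and vertical above 0.5 rad).
It fails at once if the multimeter is pushed over 30 mm (distance of multimeter from where it was at the start of the episode above 0.03 m).
It also fails if it takes over 72 s, if anything falls off the work surface, if the arm or the gripper's body presses on something with over 40 N, if the wrist force passes 120 N, or if a joint passes its speed limit or range.

## Robot

A 6-joint arm with a two-finger parallel gripper is mounted at the origin on a cart in front of the work surface, level with it; the furniture and walls round the work are solid. World frame = base frame: x ahead of the robot, y to its left, z up, the work surface at z = 0. Lengths are in m, angles in degrees, forces in N, time in s.
With the tool pointing down it reaches from about 0.3 to 0.75 m from the base axis. Payload 8.5 kg.
Tool frame: the origin (TCP) lies on the centre line of the jaws, within the pads' length; the fingertips stand env.tcp_to_tips ahead of it and the grasp point (between the pads) lies 8 mm behind it (env.tcp_to_tips is the distance from the TCP to the fingertips, in m); z points along the fingers, y is the direction in which the jaws open and shut (so a half turn about z gives the same grasp; the last joint's range is limited). The gripper opens to 85 mm and grips with 20 to 120 N. Pads are 22 mm wide; open, the fingers measure 114 mm over their backs; the gripper's body (76 mm by 85 mm) begins 54 mm behind the grasp point. The pads swing forward as they close: fully open they stand 13 mm farther back than shut.
Start: joints at [-88.367, 21.807, 74.336, -0, 83.858, -12.336], TCP at [0.133, -0.534, 0.242] pointing down, gripper open.
Joint ranges: [-178.18, 178.18], [-50.72, 133.34], [12.68, 142.11], [-81.47, 261.47], [9.98, 163.14], [-165.26, 165.26]. Speed limits (degrees/s): [136.94, 136.94, 180, 180, 180, 180].

## Interface

Orientations are given as a 3x3 rotation matrix whose columns are the frame's x, y, z axes.
In Python, from rig import env gives the robot as it stands. The module is installed in compiled form; this text tells all that it offers.
- The arm moves only by the tool carry_out, never from a script. Its argument "rows" is a list of rows, each an object of numbers: "tx", "ty", "tz": the shift along the tool's x, y, z in cm; "yaw": the turn about the tool's z in rad. In form: [{"tx": .., "ty": .., "tz": .., "yaw": ..}, ...]. A call has 1 to 12 rows; each row shifts and turns the pose as measured when the row begins, along the tool's axes as they then stand; what a row does not reach is not made up. A row lasts 1/10 s, in which the tool goes at most 50 mm and 8.59 degrees, less where a joint would pass 70% of its speed; a pose out of reach is approached as far as the arm can. A call is refused whole if a number of a shift passes 5 or a number of a turn 0.15, either way. A call with a gripper value outside its range is refused whole. "jaw" is the closure, from -1 (fully open) to 1 (shut), set as the call begins (left out, the last holds). The fingers move at their own pace and stop on an object; "squeeze" is the grip in N (left out, the last holds). Time passes only in rows, so rows that do not move let the fingers close. It gives the time, the measured TCP pose, the force and the opening at its end, in the units of the state.
- env.observe(): the state, without advancing time (a new reading comes with each control period).
- env.get_image(name): name is "side" or "top" or "wrist"; returns the picture (400x640x3 uint8, red, green, blue); there is no depth.
- env.camera_params(name): a dict with "vertical_fov" (degrees; the focal length in pixels is half the picture's height over the tangent of half this angle, whatever the lens; pixels are square), "cx", "cy" (the principal point, pixels), "view" (4x4, takes a point from world to camera coordinates). Camera axes: x right, y up, looking along -z (the intrinsics and any distortion apply to the point x, -y, -z); pixel columns grow to the right and rows downward; lengths in m; the calibration is good to about 2 mm. A picture is of the moment at which its call begins: read the wrist's pose just before it. camera_params takes no time and is no camera call; for the wrist camera it gives the pose at the moment of the call.
- env.close_job(): hands the job in, once; it reports no verdict.
The state is a dict: "time_s": time; "q": joint angles; "qvel": joint speeds; "joint_efforts": joint torques, N m; "position": TCP position; "tool_rot": TCP orientation; "ft_force": force on the tool from outside, world axes, zero at the start; "wrist_torque": the same for the moment, N m; "grip_width": finger opening in m.
Only numpy, scipy, OpenCV 4.12 (cv2) and the standard library are available. Lean on these libraries where they do the work, as an engineer would, in place of code of your own. Each camera call takes 0.05 s, during which the arm holds its last target. There are 200 camera calls.

## Working session

There is one attempt and no reset: what is moved stays moved. The work goes in short steps, Python scripts to look and compute and a tool call to move; the robot and the scene stay as the last step left them, time stands still between calls to the robot, and variables do not carry over. Pictures are saved under pics/ and viewed, about 8 in all and at most 12, crops included, and the job is handed in when it is done.

Besides the shell and the picture viewer there is one more tool, called after "Call:" as a command line: name --argument value ..., lists and objects as JSON in quotes. carry_out: Moves the arm, as the interface text tells. Its arguments: {"type":"object","properties":{"rows":{"type":"array","items":{"type":"object","properties":{"tx":{"type":"number"},"ty":{"type":"number"},"tz":{"type":"number"},"yaw":{"type":"number"}}}},"jaw":{"type":"number"},"squeeze":{"type":"number"}},"required":["rows"]}

```bash
mkdir -p pics; python3 - <<'E'
from rig import env
import cv2,numpy as np
s=env.observe(); print({k:np.round(v,3).tolist() for k,v in s.items()}, env.tcp_to_tips)
for n in("top","side","wrist"):
    p=env.camera_params(n);print(n,{k:(np.round(v,4).tolist()) for k,v in p.items()})
    im=env.get_image(n);np.save(f"pics/{n}0.npy",im)
    cv2.imwrite(f"pics/{n}0.png",cv2.resize(im[:,:,::-1],(800,500),interpolation=cv2.INTER_CUBIC))
E
```

```text
{'time_s': 0.0, 'q': [-88.366, 21.844, 74.386, 0.0, 83.858, -12.337], 'qvel': [-0.063, -0.032, -0.01, 0.064, -0.027, 0.015], 'joint_efforts': [-0.0, -44.846, -23.128, -0.0, 0.005, -0.0], 'position': [0.133, -0.533, 0.242], 'tool_rot': [[0.97, 0.241, -0.0], [0.241, -0.97, 0.002], [0.0, -0.002, -1.0]], 'ft_force': [-0.062, -0.264, -0.637], 'wrist_torque': [-0.011, 0.017, -0.022], 'grip_width': 0.085} 0.011
top {'vertical_fov': 53.8792, 'cx': 311.3308, 'cy': 205.2226, 'view': [[0.0194, -0.9998, 0.0057, 0.148], [0.9981, 0.0197, 0.0576, -0.5613], [-0.0577, 0.0046, 0.9983, -1.2758], [0.0, 0.0, 0.0, 1.0]]}
side {'vertical_fov': 57.5533, 'cx': 321.041, 'cy': 204.1669, 'view': [[0.9653, -0.2603, 0.0225, -0.4921], [0.119, 0.5148, 0.849, -0.2545], [-0.2326, -0.8168, 0.5279, -1.199], [0.0, 0.0, 0.0, 1.0]]}
wrist {'vertical_fov': 71.3388, 'cx': 317.137, 'cy': 198.7251, 'view': [[0.2411, -0.9705, -0.0016, -0.5488], [0.9203, 0.2292, -0.3172, 0.0411], [0.3082, 0.075, 0.9484, -0.3819], [0.0, 0.0, 0.0, 1.0]]}
```

View pics/top0.png

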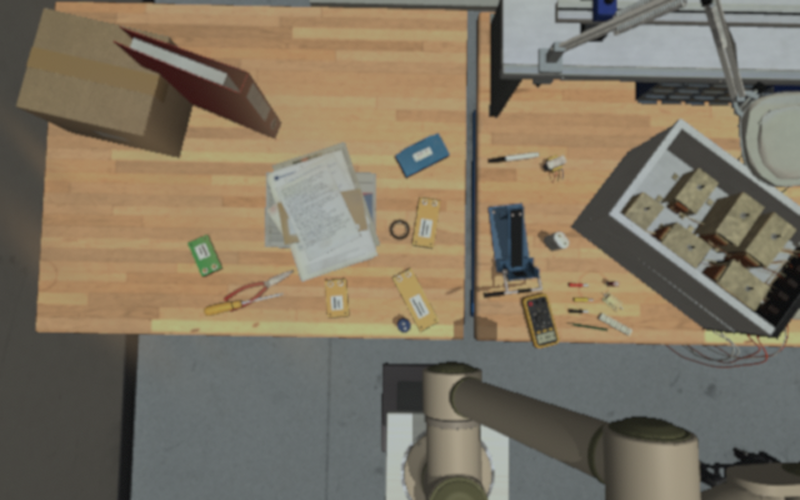

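View pics/side0.png

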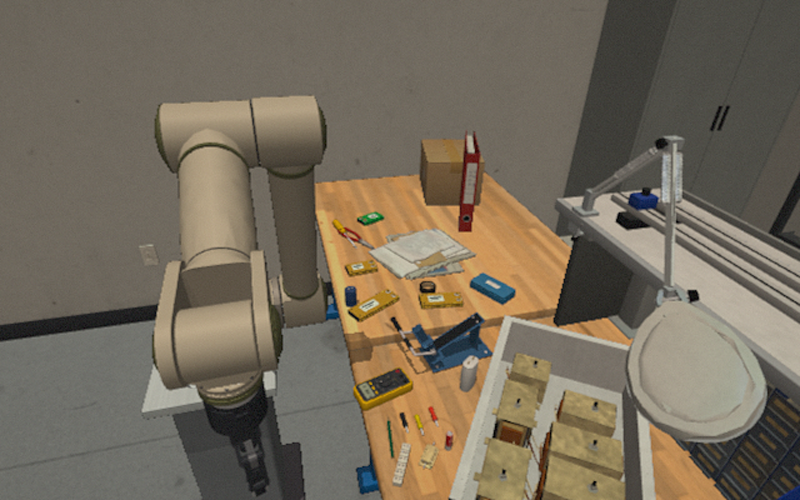

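```bash
cat > h.py <<'E'
from rig import env
import numpy as np, cv2
def cam(n): 
    p=env.camera_params(n); return p
def K(p):
    f=200/np.tan(np.radians(p["vertical_fov"])/2); return f,p["cx"],p["cy"]
def proj(p,X):
    f,cx,cy=K(p);V=np.array(p["view"]);c=V[:3,:3]@np.asarray(X,float)+V[:3,3]
    return np.array([cx+f*c[0]/-c[2],cy-f*c[1]/-c[2]])
def back(p,u,v,z):
    f,cx,cy=K(p);V=np.array(p["view"]);R=V[:3,:3];C=-R.T@V[:3,3]
    d=R.T@np.array([(u-cx)/f,-(v-cy)/f,-1]);return C+d*(z-C[2])/d[2]
E
python3 - <<'E'
from h import *
p=cam("top")
for n,u,v,z in [("long",415,299,.016),("med",426,223,.016),("short",337,298,.016),("cradle",513,243,.06),("stop",520,275,.07),("can",403,324,.06),("tape",400,230,.019),("mcap",561,241,.09),("strip_top",472,60,0),("strip_bot",473,320,0),("bench_front",300,333,0),("mm",540,320,.039),("box",575,222,.1)]:
    print(n,np.round(back(p,u*.8,v*.8,z),3))
w=cam("wrist");V=np.array(w["view"]);R=V[:3,:3];C=-R.T@V[:3,3]
s=env.observe();T=np.array(s["tool_rot"]);print("cam in tool",np.round(T.T@(C-s["position"]),3),"axis in tool",np.round(T.T@(-R[2]),3), "up",np.round(T.T@R[1],3))
E
```

```text
long [0.449 0.089 0.016]
med [0.649 0.064 0.016]
short [0.447 0.293 0.016]
cradle [ 0.596 -0.155  0.06 ]
stop [ 0.515 -0.17   0.07 ]
can [0.386 0.121 0.06 ]
tape [0.629 0.132 0.019]
mcap [ 0.601 -0.267  0.09 ]
strip_top [ 1.1   -0.056  0.   ]
strip_bot [ 0.396 -0.066  0.   ]
bench_front [0.353 0.39  0.   ]
mm [ 0.402 -0.231  0.039]
box [ 0.648 -0.298  0.1  ]
cam in tool [ 0.082 -0.001 -0.132] axis in tool [-0.317 -0.     0.948] up [0.948 0.    0.317]
```

Call:
carry_out --rows '[{"tx": 3.5,"ty": -3.4,"tz": -0.5},{"tx": 3.5,"ty": -3.4,"tz": -0.5},{"tx": 3.5,"ty": -3.4,"tz": -0.5},{"tx": 3.5,"ty": -3.4,"tz": -0.5},{"tx": 3.5,"ty": -3.4,"tz": -0.5},{"tx": 3.5,"ty": -3.4,"tz": -0.5},{"tx": 3.5,"ty": -3.4,"tz": -0.5},{"tx": 3.5,"ty": -3.4,"tz": -0.5},{"tx": 3.5,"ty": -3.4,"tz": -0.5},{"tx": 3.5,"ty": -3.4,"tz": -0.5},{"tx": 3.5,"ty": -3.4,"tz": -0.5},{"tx": 3.5,"ty": -3.4,"tz": -0.5}]'

```text
validation failed for argument at $.ro...
```

Call:
carry_out --rows '[{"tx": 2.0,"ty": -3.0},{"tx": 1.5,"ty": -3.0},{"tx": 1.0,"ty": -1.5},{}]'

```text
validation failed for argument at $.ro...
```

```bash
python3 - <<'E'
from h import *
import pickle
s=env.observe();print(s["time_s"],np.round(s["position"],3),np.round(s["tool_rot"],3).tolist())
p=cam("wrist");im=env.get_image("wrist");pickle.dump((p,im),open("w1.pkl","wb"))
cv2.imwrite("pics/w1.png",cv2.resize(im[:,:,::-1],(800,500),interpolation=cv2.INTER_CUBIC))
E
```

```text
0.15 [ 0.133 -0.534  0.242] [[0.97, 0.241, -0.0], [0.241, -0.97, 0.001], [0.0, -0.001, -1.0]]
```

View pics/w1.png

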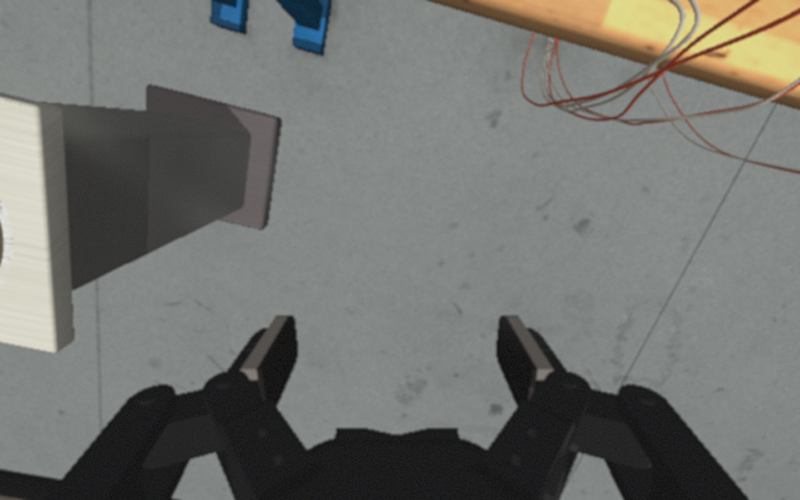

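Call:
carry_out --rows '[{"tx": 3.5,"ty": -3.4,"tz": -0.5,"yaw": 0},{"tx": 3.5,"ty": -3.4,"tz": -0.5,"yaw": 0},{"tx": 3.5,"ty": -3.4,"tz": -0.5,"yaw": 0},{"tx": 3.5,"ty": -3.4,"tz": -0.5,"yaw": 0},{"tx": 3.5,"ty": -3.4,"tz": -0.5,"yaw": 0},{"tx": 3.5,"ty": -3.4,"tz": -0.5,"yaw": 0},{"tx": 3.5,"ty": -3.4,"tz": -0.5,"yaw": 0},{"tx": 3.5,"ty": -3.4,"tz": -0.5,"yaw": 0},{"tx": 3.5,"ty": -3.4,"tz": -0.5,"yaw": 0},{"tx": 3.5,"ty": -3.4,"tz": -0.5,"yaw": 0},{"tx": 3.5,"ty": -3.4,"tz": -0.5,"yaw": 0},{"tx": 3.5,"ty": -3.4,"tz": -0.5,"yaw": 0}]'

```text
time_s: 1.4
position: [0.4453, -0.0283, 0.3026]
tool_rot: [[0.973, 0.231, 0.001], [0.231, -0.973, 0.003], [0.002, -0.003, -1.0]]
ft_force: [-0.2, -1.4, -0.3]
grip_width: 0.0854
```

Call:
carry_out --rows '[{"tx": 3.0,"ty": -1.0,"tz": 0,"yaw": 0},{"tx": 2.0,"ty": -0.5,"tz": 0,"yaw": 0},{"tx": 0,"ty": 0,"tz": 0,"yaw": 0}]'

```text
time_s: 1.7
position: [0.4934, 0.0047, 0.303]
tool_rot: [[0.971, 0.239, 0.003], [0.239, -0.971, 0.004], [0.003, -0.003, -1.0]]
ft_force: [-0.5, 0.2, -0.0]
grip_width: 0.0852
```

```bash
python3 - <<'E'
from h import *
import pickle
s=env.observe();print(s["time_s"],np.round(s["position"],3))
p=cam("wrist");im=env.get_image("wrist");pickle.dump((p,im),open("w1.pkl","wb"))
cv2.imwrite("pics/w2.png",cv2.resize(im[:,:,::-1],(800,500),interpolation=cv2.INTER_CUBIC))
E
```

```text
1.7 [0.493 0.005 0.303]
```

View pics/w2.png

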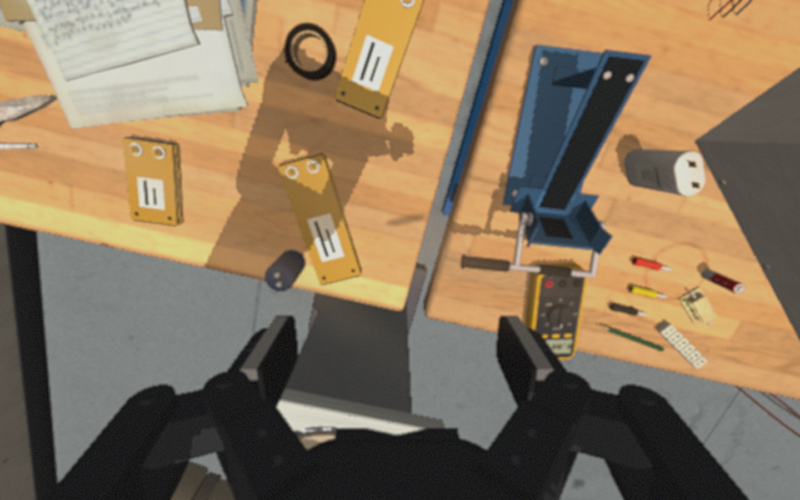

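Call:
carry_out --rows '[{"tx": 0.5,"ty": 4.5,"tz": 1.5,"yaw": 0},{"tx": 0.5,"ty": 4.5,"tz": 1.5,"yaw": 0},{"tx": 0.5,"ty": 4.5,"tz": 1.5,"yaw": 0},{"tx": 0,"ty": 2,"tz": 1,"yaw": 0},{"tx": 0,"ty": 0,"tz": 0,"yaw": 0}]'

```text
time_s: 2.25
position: [0.5418, -0.1498, 0.2465]
tool_rot: [[0.971, 0.238, 0.002], [0.238, -0.971, 0.003], [0.003, -0.003, -1.0]]
ft_force: [0.5, 0.9, 0.2]
grip_width: 0.0853
```

```bash
cat > fit.py <<'E'
from h import *
from scipy.optimize import minimize
def plate(L,x,y,a,zt=.016):
    c,s=np.cos(a),np.sin(a);q=np.array([[-L/2,-.028],[L/2,-.028],[L/2,.028],[-L/2,.028]])
    return np.c_[q@np.array([[c,s],[-s,c]])+[x,y],np.full(4,zt)]
def fit(p,im,L,x0,rng=.02):
    lab=cv2.cvtColor(cv2.GaussianBlur(im,(3,3),0),cv2.COLOR_RGB2LAB).astype(np.float32)
    def S(v):
        P=np.array([proj(p,X) for X in plate(L,*v)]);tot=0;c=P.mean(0)
        for i in range(4):
            A,B=P[i],P[(i+1)%4];t=np.linspace(.05,.95,40)[:,None];Q=A+(B-A)*t
            n=np.array([-(B-A)[1],(B-A)[0]]);n/=np.linalg.norm(n);n*=np.sign(n@(c-A))
            f=lambda R:cv2.remap(lab,R[:,:1].astype(np.float32),R[:,1:].astype(np.float32),cv2.INTER_LINEAR)[:,0]
            d=np.linalg.norm(f(Q+1.5*n)-f(Q-1.5*n),axis=1);tot-=np.minimum(d,45).mean()
        return tot
    best=min(((S([x0[0]+i,x0[1]+j,x0[2]+k]),(x0[0]+i,x0[1]+j,x0[2]+k)) for i in np.arange(-rng,rng+.001,.004) for j in np.arange(-rng,rng+.001,.004) for k in np.arange(-.2,.21,.05)),key=lambda r:r[0])
    r=minimize(S,best[1],method="Nelder-Mead",options=dict(initial_simplex=[np.array(best[1])+d for d in ([0,0,0],[.003,0,0],[0,.003,0],[0,0,.03])],xatol=1e-5,fatol=1e-4))
    return r.x,r.fun
E
python3 - <<'E'
from fit import *
import pickle
s=env.observe();print(s["time_s"],np.round(s["position"],3))
p=cam("wrist");im=env.get_image("wrist");pickle.dump((p,im),open("w2.pkl","wb"))
cv2.imwrite("pics/w3.png",cv2.resize(im[60:330,200:560,::-1],(800,600),interpolation=cv2.INTER_CUBIC))
p,im=pickle.load(open("w1.pkl","rb"))
b=lambda u,v,z=.016:back(p,u*.8,v*.8,z)
vis=im.copy()
for n,L,A,B in [("long",.16,(303,160),(340,280)),("short",.1,(150,140),(157,222)),("med",.13,(402,-20),(358,106))]:
    a,c=b(*A),b(*B);d=a-c;x0=[*((a+c)/2)[:2],np.arctan2(d[1],d[0])]
    x,f=fit(p,im,L,x0);print(n,np.round(x0,4),np.round(x,4),np.degrees(x[2]).round(1),f)
    cv2.polylines(vis,[np.array([proj(p,X) for X in plate(L,*x)]).round().astype(int)],True,(255,0,0),1)
    u=np.array([np.cos(x[2]),np.sin(x[2])]);
    T=np.r_[x[:2]+u*(L/2-.012),.0245];print(" term px",np.round(proj(p,T)/.8,1))
for n,u,v,z in [("can top",282,258,.062),("tape",310,50,.015),("mcap top",688,172,.091)]: print(n,np.round(b(u,v,z),3))
cv2.imwrite("pics/v1.png",cv2.resize(vis[:,:,::-1][0:260,60:400],(800,612))[:600])
E
```

```text
2.25 [ 0.542 -0.15   0.247]
long [0.4471 0.0893 0.47  ] [0.4464 0.0888 0.5294] 30.3 -114.283447265625
 term px [300.9 171.1]
short [0.4483 0.2945 0.1084] [0.4454 0.2987 0.1071] 6.1 -131.59814453125
 term px [142.1 151.9]
med [ 0.6531  0.0647 -0.1493] [ 0.6496  0.0672 -0.1239] -7.1 -70.0099868774414
 term px [393.5  -8.8]
can top [0.41  0.12  0.062]
tape [0.632 0.136 0.015]
mcap top [ 0.605 -0.258  0.091]
```

View pics/w3.png

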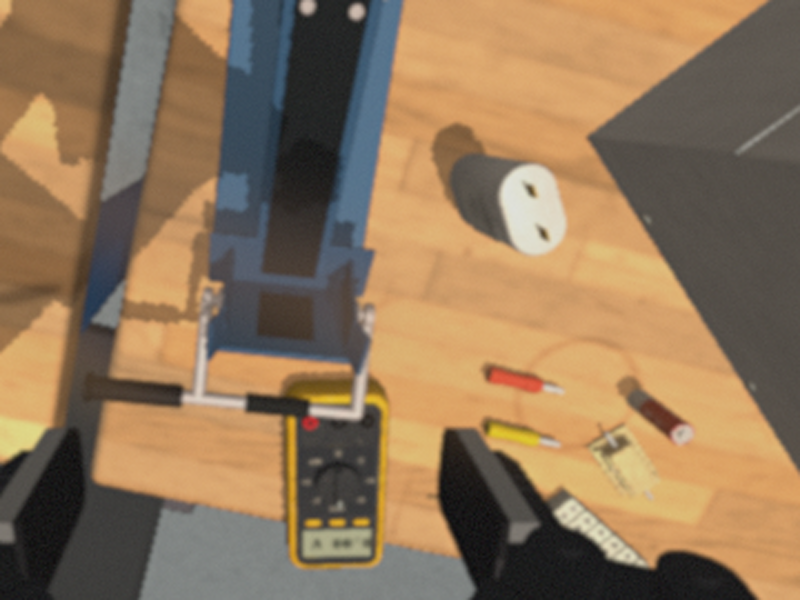

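View pics/v1.png

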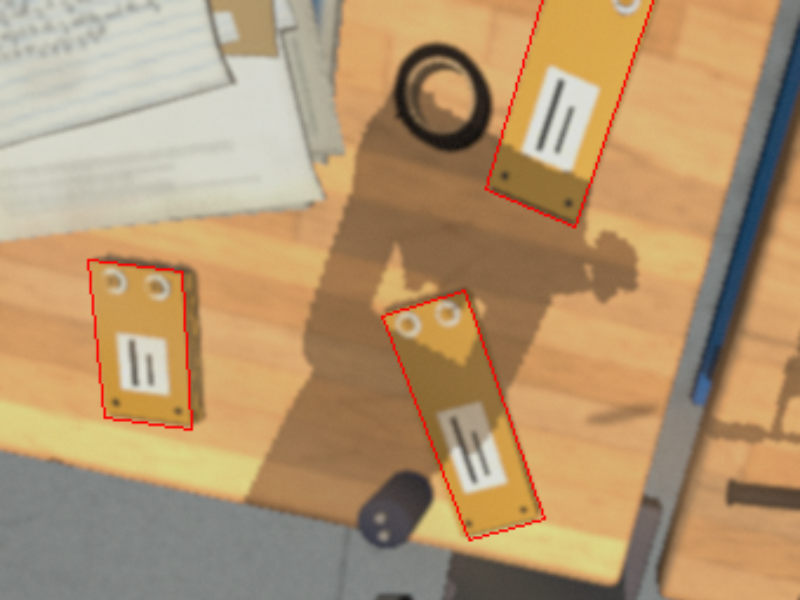

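```bash
cat >> fit.py <<'E'
S25,C25=np.sin(np.radians(25)),np.cos(np.radians(25))
def d2w(D,c):
    """deck point -> world; c=(x,y,yaw) of deck corner"""
    a,y,z=np.asarray(D,float);X=a*C25-z*S25;Z=.04+a*S25+z*C25
    return np.array([c[0]+X*np.cos(c[2])-y*np.sin(c[2]),c[1]+X*np.sin(c[2])+y*np.cos(c[2]),Z])
E
python3 - <<'E'
from fit import *
import pickle
from scipy.optimize import least_squares
p,im=pickle.load(open("w2.pkl","rb"))
F={"sleeveL":((-.0328,.098,.0571),(88,387)),"sleeveR":((-.0328,.050,.0571),(183,397)),"armL":((-.0328,.042,.0571),(198,400)),"armR":((-.0328,-.042,.0571),(358,414)),
"pivL":((.012,.042,.030),(210,297)),"pivR":((.012,-.042,.030),(367,317)),"lipR":((.023,-.040,.060),(372,250)),"lipL":((.023,.040,.060),(213,237)),
"linL30":((.030,.020,0),(263,273)),"linR30":((.030,-.020,0),(317,277)),"stopL":((-.004,.036,.052),(212,349)),"stopR":((-.004,-.036,.052),(361,362))}
g=lambda D,c:(proj(p,d2w(D,c))-[200,60])*800/360
res=lambda c:np.concatenate([g(D,c)-uv for D,uv in F.values()])
r=least_squares(res,[.515,-.165,-.05],loss="soft_l1",f_scale=4);print(r.x.round(4),np.degrees(r.x[2]))
for (k,(D,uv)),e in zip(F.items(),res(r.x).reshape(-1,2)):print(k,e.round(1))
np.save("cradle.npy",r.x)
vis=cv2.resize(im[60:330,200:560,::-1],(800,600),interpolation=cv2.INTER_CUBIC)
def L(a,b,col=(0,0,255)):cv2.line(vis,*[tuple(int(t) for t in g(q,r.x)) for q in(a,b)],col,1)
for y in(-.02,.02):L((.03,y,0),(.168,y,0))
for y in(-.028,.028):L((0,y,0),(.168,y,0),(0,255,0))
L((0,-.036,.052),(0,.036,.052));L((0,-.036,0),(0,.036,0));L((-.0328,-.042,.0571),(-.0328,.098,.0571))
for s in(-1,1):
    L((-.003,s*.031,.047),(.023,s*.031,.047));L((.023,s*.031,.047),(.023,s*.04,.06));L((-.003,s*.04,.06),(.023,s*.04,.06));L((.012,s*.042,.03),(-.0328,s*.042,.0571))
cv2.imwrite("pics/v2.png",vis)
E
```

```text
[ 0.5271 -0.1675  0.1349] 7.728810587285034
sleeveL [ 7.4 -1.8]
sleeveR [ 1.9 -3.2]
armL [ 1.8 -4.7]
armR [-3.7 -3.8]
pivL [-1.8  3.4]
pivR [ 0.9 -0.5]
lipR [ 1.7 93.3]
lipL [-6.6 89.6]
linL30 [ -6.7 -30.7]
linR30 [ 13.2 -27. ]
stopL [2.1 4.4]
stopR [-7.8  5.1]
```

View pics/v2.png

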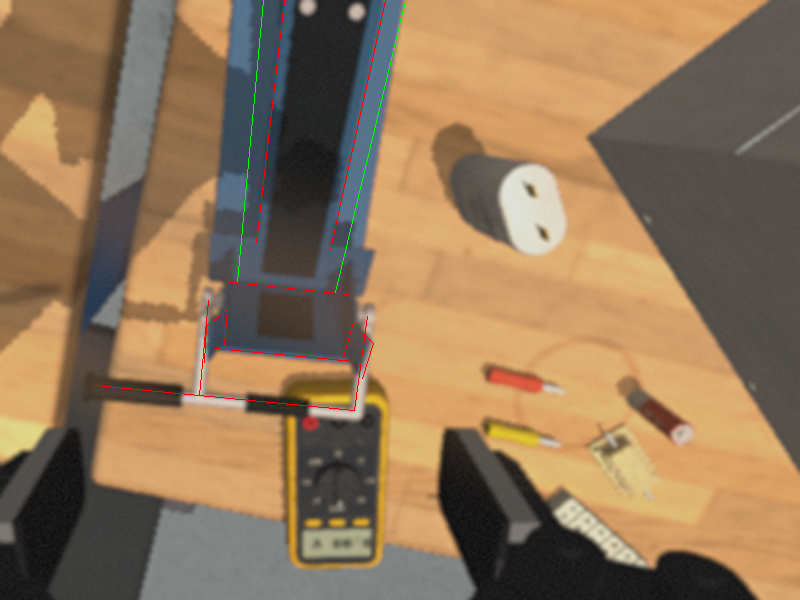

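```bash
python3 - <<'E'
from fit import *
import pickle
from scipy.optimize import least_squares
p,im=pickle.load(open("w2.pkl","rb"))
big=cv2.resize(im[60:330,200:560],(800,600),interpolation=cv2.INTER_CUBIC)
b=cv2.cvtColor(big,cv2.COLOR_RGB2HSV);sat=big.max(2).astype(int)-big.min(2);v_=big.max(2)
mids=[]
for v in range(30,265,20):
    row=(big[v,:,2].astype(int)-big[v,:,0]);blk=(row[240:400]<22)&(v_[v,240:400]<75)
    i=np.where(blk)[0]
    if len(i): mids.append((240+(i.min()+i.max())/2,v)); print(v,240+i.min(),240+i.max())
F={"sleeveL":((-.0328,.098,.0571),(88,387)),"sleeveR":((-.0328,.050,.0571),(183,397)),"armL":((-.0328,.042,.0571),(198,400)),"armR":((-.0328,-.042,.0571),(358,414)),
"pivL":((.012,.042,.030),(210,297)),"pivR":((.012,-.042,.030),(367,317)),"wR":((.030,-.045,0),(372,250)),"wL":((.030,.045,0),(211,237)),
"stopL":((0,.036,.052),(212,349)),"stopR":((0,-.036,.052),(361,362))}
g=lambda D,c:(proj(p,d2w(D,c))-[200,60])*800/360
def mid(c):
    A,B=g((.03,0,0),c),g((.16,0,0),c);return [A[0]+(B-A)[0]*(v-A[1])/(B-A)[1]-u for u,v in mids]
res=lambda c:np.concatenate([g(D,c)-uv for D,uv in F.values()]+[mid(c)])
r=least_squares(res,[.515,-.165,-.05],loss="soft_l1",f_scale=4);print(r.x.round(4),np.degrees(r.x[2]))
for (k,(D,uv)),e in zip(F.items(),res(r.x)[:20].reshape(-1,2)):print(k,e.round(1))
print(np.round(mid(r.x),1))
np.save("cradle.npy",r.x)
E
```

```text
30 292 363
50 290 359
70 288 355
90 286 350
110 282 347
130 279 343
150 276 338
170 273 336
190 269 333
210 269 327
230 268 323
250 265 319
[ 0.5267 -0.1672  0.1375] 7.8795879125176995
sleeveL [ 7.  -0.8]
sleeveR [ 1.5 -2.4]
armL [ 1.3 -4. ]
armR [-4.1 -3.5]
pivL [-2.5  4.2]
pivR [ 0.2 -0.1]
wR [3.3 5.1]
wL [-1.9  1.2]
stopL [ 1.8 -0.2]
stopR [-6.9  0.3]
[-0.3 -0.5 -0.7 -0.4 -0.1  0.2  1.   0.3  0.6  0.4 -0.3 -0. ]
```

```bash
cat >> h.py <<'E'
def plan(x,y,z,yaw):
    s=env.observe();T=np.array(s["tool_rot"]);d=T.T@(np.array([x,y,z])-s["position"])
    cur=np.degrees(np.arctan2(T[1,0],T[0,0]))
    # after the yaw the tool axes are those of the goal:
    a=np.radians(yaw);A=np.array([[np.cos(a),np.sin(a)],[np.sin(a),-np.cos(a)]]);e=A.T@(np.array([x,y])-s["position"][:2])
    print(f't={s["time_s"]:.2f} pos',np.round(s["position"],4),f'yawdeg {cur:.1f}  now-axes cm',np.round(d*100,2),'yaw',np.round(-np.radians(yaw-cur),3),'goal-axes',np.round(e*100,2),'F',np.round(s["ft_force"],1),'w',round(float(s["grip_width"]),4))
E
```

Call:
carry_out --rows '[{"tx": -0.3,"ty": -4.8,"tz": 1,"yaw": 0},{"tx": -0.3,"ty": -4.8,"tz": 1,"yaw": 0},{"tx": -0.3,"ty": -4.8,"tz": 1,"yaw": 0},{"tx": -0.3,"ty": -4.8,"tz": 1,"yaw": 0},{"tx": -0.3,"ty": -4.8,"tz": 1,"yaw": 0},{"tx": 0,"ty": -1.5,"tz": 2.5,"yaw": -0.145},{"tx": 0,"ty": 0,"tz": 2.5,"yaw": -0.145},{"tx": 0,"ty": 0,"tz": 0,"yaw": 0}]'

```text
time_s: 3.1
position: [0.4585, 0.1053, 0.1525]
tool_rot: [[0.857, 0.514, 0.015], [0.514, -0.858, 0.003], [0.014, 0.005, -1.0]]
ft_force: [-0.4, -0.8, -0.2]
grip_width: 0.0854
```

```bash
python3 - <<'E'
from fit import *
plan(.4637,.0989,.1,30.3)
p=cam("wrist");im=env.get_image("wrist");
x,f=fit(p,im,.16,[.4464,.0888,.529],.012);print(x.round(4),f)
x=x if abs(x[0]-.4464)<.01 else [.4464,.0888,.529]
P=[proj(p,X) for X in plate(.16,*x)];v=im.copy();cv2.polylines(v,[np.round(P).astype(int)],True,(255,0,0),1)
cv2.imwrite("pics/v3.png",v[:,:,::-1])
E
```

```text
t=3.10 pos [0.4585 0.1053 0.1525] yawdeg 31.0  now-axes cm [0.04 0.79 5.26] yaw 0.012 goal-axes [0.12 0.81] F [-0.4 -0.8 -0.2] w 0.0854
[0.4414 0.1015 0.4349] -96.8575439453125
```

View pics/v3.png

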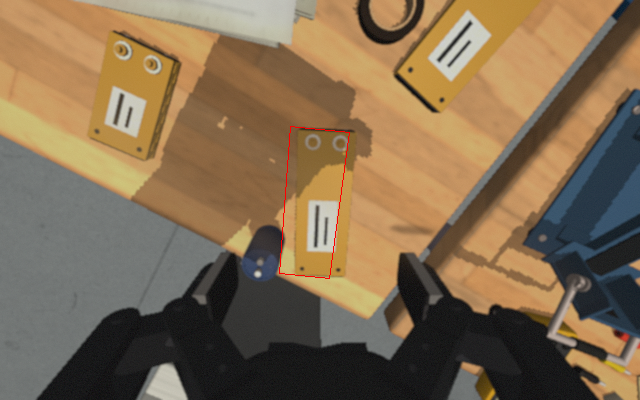

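```bash
python3 - <<'E'
from fit import *
p=cam("wrist");x=[.4464,.0888,.5294]
print(np.round([proj(p,X) for X in plate(.16,*x)],1).tolist())
a=back(p,327,142.5,.0245);b=back(p,320,268.5,.016);print(a,b,np.degrees(np.arctan2(*(a-b)[1::-1])))
u=(a-b)[:2];u/=np.linalg.norm(u);print("centre from terminals",a[:2]-u*.068)
for X in [(297,128),(355,131),(345,276),(296,276)]: print(back(p,*X,.016).round(4))
E
```

```text
[[347.7, 277.9], [354.4, 132.1], [295.5, 131.7], [298.0, 277.8]]
[0.50855579 0.12314364 0.0245    ] [0.38595885 0.05730255 0.016     ] 28.23816850058922
centre from terminals [0.44864857 0.09097027]
[0.505  0.1539 0.016 ]
[0.5307 0.1051 0.016 ]
[0.392  0.0282 0.016 ]
[0.3641 0.0756 0.016 ]
```

Call:
carry_out --rows '[{"tx": 0.2,"ty": 0.8,"tz": 2.0,"yaw": 0.026},{"tx": 0,"ty": 0,"tz": 4,"yaw": 0},{"tx": 0,"ty": 0,"tz": 4,"yaw": 0},{"tx": 0,"ty": 0,"tz": 2,"yaw": 0},{"tx": 0,"ty": 0,"tz": 0,"yaw": 0}]'

```text
time_s: 3.65
position: [0.4736, 0.0982, 0.0406]
tool_rot: [[0.883, 0.467, 0.036], [0.467, -0.884, 0.002], [0.033, 0.015, -0.999]]
ft_force: [0.1, -0.3, -0.0]
grip_width: 0.0855
```

```bash
python3 -c "
from h import *
plan(.4646,.0994,.013,29.5)"
```

```text
t=3.65 pos [0.4736 0.0982 0.0406] yawdeg 27.9  now-axes cm [-0.83 -0.57  2.73] yaw -0.028 goal-axes [-0.73 -0.55] F [ 0.1 -0.3 -0. ] w 0.0855
```

Call:
carry_out --rows '[{"tx": -0.4,"ty": -0.3,"tz": 0.8,"yaw": -0.015},{"tx": -0.4,"ty": -0.3,"tz": 0.9,"yaw": -0.01},{"tx": 0,"ty": 0,"tz": 0.8,"yaw": 0},{"tx": 0,"ty": 0,"tz": 0,"yaw": 0}]'

```text
time_s: 4.05
position: [0.4674, 0.0992, 0.0197]
tool_rot: [[0.873, 0.485, 0.047], [0.485, -0.874, 0.001], [0.041, 0.021, -0.999]]
ft_force: [0.5, 0.3, 0.6]
grip_width: 0.0851
```

```bash
python3 -c "
from h import *
plan(.4646,.0994,.013,29.5)"
```

```text
t=4.05 pos [0.4674 0.0992 0.0197] yawdeg 29.1  now-axes cm [-0.26 -0.17  0.65] yaw -0.008 goal-axes [-0.23 -0.16] F [0.5 0.3 0.6] w 0.0851
```

Call:
carry_out --rows '[{"tx": -0.2,"ty": -0.1,"tz": 0.7,"yaw": 0},{"tx": 0,"ty": 0,"tz": 0,"yaw": 0}]'

```text
time_s: 4.25
position: [0.4662, 0.0991, 0.0134]
tool_rot: [[0.874, 0.484, 0.049], [0.484, -0.875, 0.001], [0.044, 0.023, -0.999]]
ft_force: [0.5, 0.6, -0.2]
grip_width: 0.0854
```

Call:
carry_out --rows '[{"tx": 0,"ty": 0,"tz": 0,"yaw": 0},{"tx": 0,"ty": 0,"tz": 0,"yaw": 0},{"tx": 0,"ty": 0,"tz": 0,"yaw": 0},{"tx": 0,"ty": 0,"tz": 0,"yaw": 0},{"tx": 0,"ty": 0,"tz": 0,"yaw": 0},{"tx": 0,"ty": 0,"tz": 0,"yaw": 0}]' --jaw 1 --squeeze 40

```text
time_s: 4.85
position: [0.4664, 0.0991, 0.0141]
tool_rot: [[0.874, 0.483, 0.05], [0.484, -0.875, 0.001], [0.044, 0.023, -0.999]]
ft_force: [-0.7, 0.2, 0.5]
grip_width: 0.0546
```

Call:
carry_out --rows '[{"tx": 0,"ty": 0,"tz": -1,"yaw": 0},{"tx": 0,"ty": 0,"tz": -2,"yaw": 0},{"tx": 0,"ty": 0,"tz": -3,"yaw": 0},{"tx": 0,"ty": 0,"tz": -4,"yaw": 0},{"tx": 0,"ty": 0,"tz": -3,"yaw": 0},{"tx": 0,"ty": 0,"tz": -3,"yaw": 0}]'

```text
time_s: 5.45
position: [0.4556, 0.0988, 0.1784]
tool_rot: [[0.874, 0.483, 0.039], [0.484, -0.875, 0.002], [0.035, 0.017, -0.999]]
ft_force: [0.5, 0.2, -3.0]
grip_width: 0.0545
```

```bash
python3 - <<'E'
from fit import *
c=np.load("cradle.npy");G=d2w((.106,0,.008),c);print(G)
plan(*G[:2],.26,np.degrees(c[2]));print(np.round(env.observe()["tool_rot"],3).tolist())
im=env.get_image("wrist");cv2.imwrite("pics/g1.png",im[:,:,::-1])
E
```

```text
[ 0.61852495 -0.15447404  0.092048  ]
t=5.45 pos [0.4556 0.0988 0.1784] yawdeg 29.0  now-axes cm [ 2.28 30.19 -7.56] yaw 0.368 goal-axes [12.66 27.32] F [ 0.5  0.2 -3. ] w 0.0545
[[0.874, 0.483, 0.039], [0.484, -0.875, 0.002], [0.035, 0.017, -0.999]]
```

View pics/g1.png

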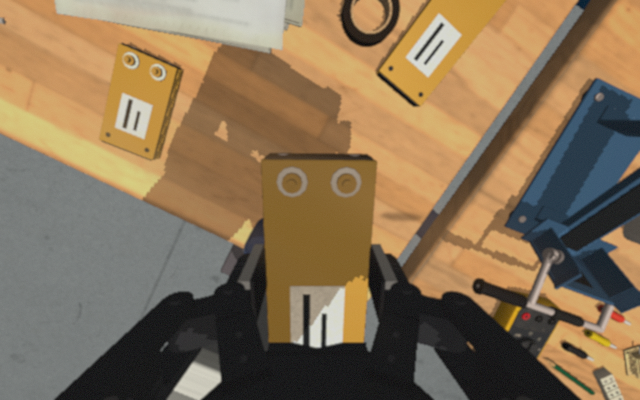

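Call:
carry_out --rows '[{"tx": 0.3,"ty": 3,"tz": -0.5,"yaw": 0},{"tx": 0.3,"ty": 4,"tz": -0.5,"yaw": 0},{"tx": 0.3,"ty": 4,"tz": 0,"yaw": 0},{"tx": 0.3,"ty": 4,"tz": 0,"yaw": 0},{"tx": 0.3,"ty": 4,"tz": 0,"yaw": 0},{"tx": 0.3,"ty": 4,"tz": 0,"yaw": 0},{"tx": 0.3,"ty": 4,"tz": 0,"yaw": 0.1},{"tx": 0,"ty": 2,"tz": 0,"yaw": 0.1},{"tx": 0,"ty": 0,"tz": 0,"yaw": 0.1},{"tx": 0,"ty": 0,"tz": 0,"yaw": 0.06},{"tx": 0,"ty": 0,"tz": 0,"yaw": 0}]'

```text
time_s: 6.6
position: [0.6159, -0.1552, 0.2052]
tool_rot: [[0.99, 0.132, 0.048], [0.132, -0.991, 0.003], [0.048, 0.003, -0.999]]
ft_force: [0.2, -0.7, -3.3]
grip_width: 0.055
```

```bash
cat >> fit.py <<'E'
def term(L_half,side_z,p,im,tool,pos):pass
E
python3 - <<'E'
from fit import *
c=np.load("cradle.npy");G=d2w((.107,0,.008),c);print(G)
plan(*G[:2],.18,np.degrees(c[2]));s=env.observe();T=np.array(s["tool_rot"]);print(T.round(3).tolist())
# terminals in held view: pixel (319,182): point in tool frame at depth z=-(.0245-.0141)
p=cam("wrist");V=np.array(p["view"]);f,cx,cy=K(p);R=V[:3,:3];C=-R.T@V[:3,3]
for px in[(292,182),(346,182),(319,157)]:
    d=T.T@R.T@np.array([(px[0]-cx)/f,-(px[1]-cy)/f,-1]);o=T.T@(C-s["position"]);z=-.0104 if px[1]>160 else -.002
    print(px,(o+d*(z-o[2])/d[2]).round(4))
E
```

```text
[ 0.6194227  -0.15434979  0.09247062]
t=6.60 pos [ 0.6159 -0.1552  0.2052] yawdeg 7.6  now-axes cm [ 0.23 -0.05  2.53] yaw -0.005 goal-axes [ 0.36 -0.04] F [ 0.2 -0.7 -3.3] w 0.055
[[0.99, 0.132, 0.048], [0.132, -0.991, 0.003], [0.048, 0.003, -0.999]]
(292, 182) [ 0.049  -0.012  -0.0104]
(346, 182) [ 0.049   0.0125 -0.0104]
(319, 157) [ 0.0589  0.0003 -0.002 ]
```

Call:
carry_out --rows '[{"tx": 0,"ty": 0,"tz": 2,"yaw": 0},{"tx": 0,"ty": 0,"tz": 2.5,"yaw": 0},{"tx": 0,"ty": 0,"tz": 2,"yaw": 0},{"tx": 0,"ty": 0,"tz": 1,"yaw": 0},{"tx": 0,"ty": 0,"tz": 0,"yaw": 0}]'

```text
time_s: 7.1
position: [0.619, -0.154, 0.1295]
tool_rot: [[0.989, 0.141, 0.049], [0.141, -0.99, 0.003], [0.049, 0.004, -0.999]]
ft_force: [0.3, -0.4, -2.4]
grip_width: 0.0547
```

```bash
python3 - <<'E'
from fit import *
c=np.load("cradle.npy");G=d2w((.107,0,.008),c)
plan(*G[:2],.0985,np.degrees(c[2]));s=env.observe();T=np.array(s["tool_rot"]);print(T.round(3).tolist())
E
```

```text
t=7.10 pos [ 0.619  -0.154   0.1295] yawdeg 8.1  now-axes cm [-0.12  0.03  3.1 ] yaw 0.005 goal-axes [0.04 0.04] F [ 0.3 -0.4 -2.4] w 0.0547
[[0.989, 0.141, 0.049], [0.141, -0.99, 0.003], [0.049, 0.004, -0.999]]
```

Call:
carry_out --rows '[{"tx": -0.05,"ty": 0,"tz": 0.5,"yaw": 0},{"tx": -0.05,"ty": 0,"tz": 0.5,"yaw": 0},{"tx": 0,"ty": 0,"tz": 0.5,"yaw": 0}]' --squeeze 25

```text
time_s: 7.4
position: [0.6196, -0.1546, 0.1174]
tool_rot: [[0.988, 0.143, 0.054], [0.143, -0.99, 0.0], [0.053, 0.008, -0.999]]
ft_force: [-2.8, -1.2, 4.8]
grip_width: 0.0547
```

Call:
carry_out --rows '[{"tx": 0,"ty": 0,"tz": 0.5,"yaw": 0},{"tx": 0,"ty": 0,"tz": 0.4,"yaw": 0},{"tx": 0,"ty": 0,"tz": 0,"yaw": 0}]'

```text
time_s: 7.7
position: [0.6199, -0.1551, 0.1095]
tool_rot: [[0.988, 0.143, 0.055], [0.143, -0.99, -0.001], [0.054, 0.009, -0.998]]
ft_force: [-3.3, 0.3, 1.3]
grip_width: 0.0549
```

Call:
carry_out --rows '[{"tx": 0,"ty": 0,"tz": 0.5,"yaw": 0},{"tx": 0,"ty": 0,"tz": 0.4,"yaw": 0},{"tx": 0,"ty": 0,"tz": 0,"yaw": 0}]'

```text
time_s: 8.0
position: [0.6201, -0.1553, 0.1013]
tool_rot: [[0.988, 0.143, 0.055], [0.143, -0.99, -0.002], [0.054, 0.01, -0.998]]
ft_force: [-2.8, 0.3, 1.0]
grip_width: 0.0546
```

Call:
carry_out --rows '[{"tx": 0,"ty": 0,"tz": 0.3,"yaw": 0},{"tx": 0,"ty": 0,"tz": 0.2,"yaw": 0},{"tx": 0,"ty": 0,"tz": 0,"yaw": 0}]'

```text
time_s: 8.3
position: [0.6201, -0.1552, 0.0994]
tool_rot: [[0.988, 0.143, 0.057], [0.143, -0.99, -0.003], [0.056, 0.011, -0.998]]
ft_force: [-2.8, 0.4, -1.1]
grip_width: 0.0545
```

Call:
carry_out --rows '[{"tx": -0.2,"ty": -0.03,"tz": 0.25,"yaw": 0},{"tx": -0.2,"ty": 0,"tz": 0.2,"yaw": 0},{"tx": 0,"ty": 0,"tz": 0,"yaw": 0}]'

```text
time_s: 8.6
position: [0.62, -0.1554, 0.0989]
tool_rot: [[0.987, 0.143, 0.07], [0.143, -0.99, -0.005], [0.068, 0.015, -0.998]]
ft_force: [-1.2, -0.5, -2.7]
grip_width: 0.0548
```

Call:
carry_out --rows '[{"tx": -0.25,"ty": 0,"tz": 0.15,"yaw": 0},{"tx": -0.25,"ty": 0,"tz": 0.15,"yaw": 0},{"tx": 0,"ty": 0,"tz": 0,"yaw": 0}]'

```text
time_s: 8.9
position: [0.6179, -0.1563, 0.0977]
tool_rot: [[0.987, 0.143, 0.078], [0.144, -0.99, -0.007], [0.077, 0.018, -0.997]]
ft_force: [-4.4, -0.1, -0.3]
grip_width: 0.0553
```

Call:
carry_out --rows '[{"tx": -0.5,"ty": -0.05,"tz": 0.25,"yaw": 0},{"tx": -0.5,"ty": 0,"tz": 0.2,"yaw": 0},{"tx": 0,"ty": 0,"tz": 0,"yaw": 0}]'

```text
time_s: 9.2
position: [0.6123, -0.1573, 0.0951]
tool_rot: [[0.986, 0.141, 0.092], [0.142, -0.99, -0.009], [0.09, 0.022, -0.996]]
ft_force: [-3.7, 1.2, 0.4]
grip_width: 0.0544
```

```bash
python3 - <<'E'
from fit import *
c=np.load("cradle.npy");G=d2w((.100,0,.008),c)
plan(*G[:2],G[2]+.006,np.degrees(c[2]));s=env.observe();T=np.array(s["tool_rot"]);print(T.round(3).tolist(),np.round(s["joint_efforts"],1))
E
```

```text
t=9.20 pos [ 0.6123 -0.1573  0.0951] yawdeg 8.2  now-axes cm [ 0.12 -0.2  -0.03] yaw 0.006 goal-axes [ 0.11 -0.2 ] F [-3.7  1.2  0.4] w 0.0544
[[0.986, 0.141, 0.092], [0.142, -0.99, -0.009], [0.09, 0.022, -0.996]] [  0.4 -53.7 -21.4   0.3  -1.5  -0.3]
```

Call:
carry_out --rows '[{"tx": -0.3,"ty": -0.2,"tz": 0.15,"yaw": 0},{"tx": -0.5,"ty": -0.1,"tz": 0.15,"yaw": 0},{"tx": 0,"ty": 0,"tz": 0,"yaw": 0}]'

```text
time_s: 9.5
position: [0.612, -0.1571, 0.0959]
tool_rot: [[0.984, 0.138, 0.116], [0.141, -0.99, -0.014], [0.112, 0.03, -0.993]]
ft_force: [-5.2, 2.1, -1.4]
grip_width: 0.0548
```

Call:
carry_out --rows '[{"tx": 0,"ty": 0,"tz": 0,"yaw": 0},{"tx": 0,"ty": 0,"tz": 0,"yaw": 0},{"tx": 0,"ty": 0,"tz": 0,"yaw": 0}]' --jaw -0.65

```text
time_s: 9.8
position: [0.6113, -0.1572, 0.0944]
tool_rot: [[0.984, 0.139, 0.113], [0.142, -0.99, -0.014], [0.11, 0.03, -0.993]]
ft_force: [0.6, 0.6, -0.1]
grip_width: 0.0705
```

Call:
carry_out --rows '[{"tx": 0.1,"ty": 0,"tz": -2,"yaw": 0},{"tx": 0.2,"ty": 0,"tz": -4,"yaw": 0},{"tx": 0.2,"ty": 0,"tz": -4,"yaw": 0},{"tx": 0,"ty": 0,"tz": -4,"yaw": 0},{"tx": 0,"ty": 0,"tz": 0,"yaw": 0}]'

```text
time_s: 10.3
position: [0.5992, -0.155, 0.2358]
tool_rot: [[0.985, 0.139, 0.106], [0.141, -0.99, -0.013], [0.103, 0.027, -0.994]]
ft_force: [0.2, 0.6, -0.3]
grip_width: 0.0708
```

```bash
python3 - <<'E'
from fit import *
import pickle
c=np.load("cradle.npy")
s=env.observe();print(s["time_s"],np.round(s["position"],4),np.round(s["tool_rot"],3).tolist(),s["grip_width"])
p=cam("wrist");im=env.get_image("wrist");pickle.dump((p,im),open("w4.pkl","wb"))
v=cv2.resize(im[:,:,::-1],(800,500),interpolation=cv2.INTER_CUBIC)
for L,o in((.16,0),):
    P=[proj(p,d2w((a+o,y,.016),c))/.8 for a,y in((0,-.028),(L,-.028),(L,.028),(0,.028))]
    cv2.polylines(v,[np.round(P).astype(int)],True,(0,0,255),1)
cv2.imwrite("pics/v4.png",v)
E
```

```text
10.3 [ 0.5992 -0.155   0.2358] [[0.985, 0.139, 0.106], [0.141, -0.99, -0.013], [0.103, 0.027, -0.994]] 0.07078903549967658
```

View pics/v4.png

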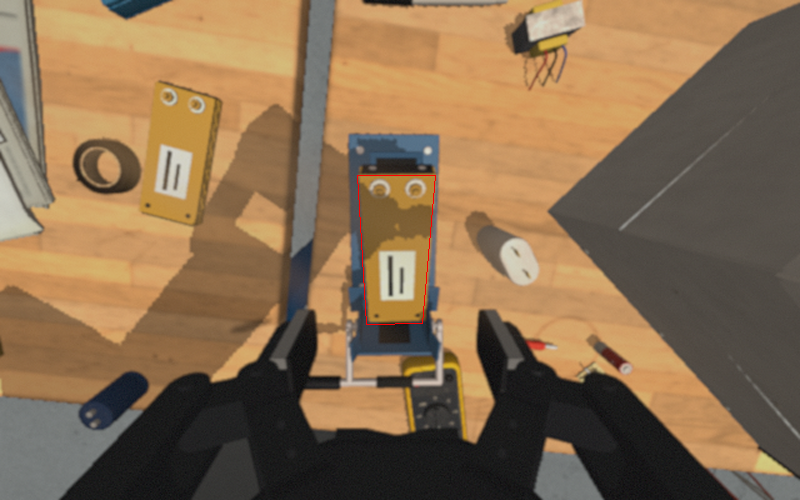

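```bash
python3 - <<'E'
from fit import *
import pickle
p,im=pickle.load(open("w4.pkl","rb"))
x,f=fit(p,im,.13,[.6496,.0672,-.1239],.008);print(x.round(4),np.degrees(x[2]),f)
print((np.array([proj(p,X) for X in plate(.13,*x)])/.8).round(0).tolist())
a=back(p,182.5*.8,100*.8,.0245);b=back(p,168.5*.8,213*.8,.016);print(a.round(4),b.round(4),np.degrees(np.arctan2(*(a-b)[1::-1])))
t=back(p,105*.8,165*.8,.010);print("tape",t.round(4))
u=np.array([np.cos(x[2]),np.sin(x[2])]);n=np.array([-u[1],u[0]]);d=t[:2]-x[:2];print("tape in plate",d@u,d@n)
for g in(.02,.03,.035):G=x[:2]+u*g;print(g,G.round(4))
plan(*(x[:2]+u*.03),.10,np.degrees(x[2]))
E
```

```text
[ 0.6513  0.0668 -0.1419] -8.130826567297396 -126.2898941040039
[[193.0, 226.0], [215.0, 96.0], [155.0, 78.0], [137.0, 211.0]]
[0.703  0.0553 0.0245] [0.5932 0.0731 0.016 ] -9.189157069596133
tape [0.6321 0.1385 0.01  ]
tape in plate -0.029128439043128344 0.06824610005480718
0.02 [0.6711 0.064 ]
0.03 [0.681  0.0626]
0.035 [0.686  0.0619]
t=10.35 pos [ 0.5985 -0.1546  0.2327] yawdeg 8.1  now-axes cm [  9.87 -20.69  13.81] yaw 0.284 goal-axes [  5.09 -22.67] F [ 0.3 -0.3 -0.2] w 0.0711
```

Call:
carry_out --rows '[{"tx": 1.5,"ty": -3.5,"tz": 0,"yaw": 0},{"tx": 1.9,"ty": -4.2,"tz": 0,"yaw": 0},{"tx": 1.9,"ty": -4.2,"tz": 0,"yaw": 0},{"tx": 1.9,"ty": -4.2,"tz": 0,"yaw": 0},{"tx": 1.9,"ty": -4.2,"tz": 1,"yaw": 0.05},{"tx": 0,"ty": 0,"tz": 2,"yaw": 0.1},{"tx": 0,"ty": 0,"tz": 3,"yaw": 0.1},{"tx": 0,"ty": 0,"tz": 3,"yaw": 0.04},{"tx": 0,"ty": 0,"tz": 0,"yaw": 0}]' --jaw -1

```text
time_s: 11.25
position: [0.6673, 0.0665, 0.1291]
tool_rot: [[0.984, -0.161, 0.081], [-0.161, -0.987, -0.009], [0.082, -0.004, -0.997]]
ft_force: [0.1, -0.7, -0.1]
grip_width: 0.0855
```

```bash
python3 - <<'E'
from fit import *
plan(.6757,.0620,.016,-8.4);s=env.observe();T=np.array(s["tool_rot"]);print(T.round(3).tolist())
p=cam("wrist");im=env.get_image("wrist")
x,f=fit(p,im,.13,[.651,.0657,-.147],.008);print(x.round(4),np.degrees(x[2]),f)
E
```

```text
t=11.25 pos [0.6673 0.0665 0.1291] yawdeg -9.3  now-axes cm [-0.03  0.35 11.35] yaw -0.015 goal-axes [0.9  0.32] F [ 0.1 -0.7 -0.1] w 0.0855
[[0.984, -0.161, 0.081], [-0.161, -0.987, -0.009], [0.082, -0.004, -0.997]]
[ 0.6494  0.0658 -0.132 ] -7.562120051506695 -97.50360107421875
```

Call:
carry_out --rows '[{"tx": 0,"ty": 0.3,"tz": 2,"yaw": -0.01},{"tx": 0,"ty": 0,"tz": 3,"yaw": 0},{"tx": -0.2,"ty": 0,"tz": 2.5,"yaw": 0},{"tx": -0.1,"ty": 0,"tz": 1.5,"yaw": 0},{"tx": 0,"ty": 0,"tz": 0,"yaw": 0}]'

```text
time_s: 11.8
position: [0.676, 0.0614, 0.0463]
tool_rot: [[0.985, -0.144, 0.095], [-0.143, -0.99, -0.011], [0.096, -0.003, -0.995]]
ft_force: [0.1, 0.2, -0.2]
grip_width: 0.0854
```

```bash
python3 - <<'E'
from fit import *
plan(.6757,.0620,.016,-8.4);s=env.observe();T=np.array(s["tool_rot"]);print(T.round(3).tolist())
E
```

```text
t=11.80 pos [0.676  0.0614 0.0463] yawdeg -8.3  now-axes cm [-0.33 -0.05  3.01] yaw 0.002 goal-axes [-0.04 -0.06] F [ 0.1  0.2 -0.2] w 0.0854
[[0.985, -0.144, 0.095], [-0.143, -0.99, -0.011], [0.096, -0.003, -0.995]]
```

Call:
carry_out --rows '[{"tx": -0.15,"ty": 0,"tz": 1.2,"yaw": 0},{"tx": -0.15,"ty": 0,"tz": 1.2,"yaw": 0},{"tx": 0,"ty": 0,"tz": 0.8,"yaw": 0},{"tx": 0,"ty": 0,"tz": 0,"yaw": 0}]'

```text
time_s: 12.2
position: [0.6781, 0.0609, 0.016]
tool_rot: [[0.985, -0.143, 0.101], [-0.142, -0.99, -0.012], [0.102, -0.003, -0.995]]
ft_force: [0.4, -0.2, -1.0]
grip_width: 0.0853
```

Call:
carry_out --rows '[{"tx": 0,"ty": 0,"tz": 0,"yaw": 0},{"tx": 0,"ty": 0,"tz": 0,"yaw": 0},{"tx": 0,"ty": 0,"tz": 0,"yaw": 0},{"tx": 0,"ty": 0,"tz": 0,"yaw": 0},{"tx": 0,"ty": 0,"tz": 0,"yaw": 0},{"tx": 0,"ty": 0,"tz": 0,"yaw": 0}]' --jaw 1 --squeeze 40

```text
time_s: 12.8
position: [0.6786, 0.0609, 0.0172]
tool_rot: [[0.984, -0.142, 0.103], [-0.142, -0.99, -0.012], [0.104, -0.003, -0.995]]
ft_force: [0.9, 0.1, -1.3]
grip_width: 0.0545
```

Call:
carry_out --rows '[{"tx": 0.1,"ty": 0,"tz": -1,"yaw": 0},{"tx": 0.2,"ty": 0,"tz": -2,"yaw": 0},{"tx": 0.3,"ty": 0,"tz": -3,"yaw": 0},{"tx": 0.4,"ty": 0,"tz": -4,"yaw": 0},{"tx": 0.4,"ty": 0,"tz": -4,"yaw": 0},{"tx": 0.2,"ty": 0,"tz": -3,"yaw": 0}]'

```text
time_s: 13.4
position: [0.6746, 0.0608, 0.1911]
tool_rot: [[0.986, -0.142, 0.092], [-0.142, -0.99, -0.011], [0.092, -0.002, -0.996]]
ft_force: [1.4, 0.4, -2.4]
grip_width: 0.0545
```

```bash
cat >> fit.py <<'E'
def endscan(ztop,xs=np.arange(.005,.075,.0005),ys=(-.022,-.005,.005,.022)):
    """strongest colour step along tool x on the plane tool z=ztop"""
    s=env.observe();T=np.array(s["tool_rot"]);p=cam("wrist");im=env.get_image("wrist")
    lab=cv2.cvtColor(cv2.GaussianBlur(im,(3,3),0),cv2.COLOR_RGB2LAB).astype(np.float32);out=[]
    for y in ys:
        q=np.array([proj(p,s["position"]+T@np.array([x,y,ztop])) for x in xs],np.float32)
        c=cv2.remap(lab,q[:,:1],q[:,1:],cv2.INTER_LINEAR)[:,0];d=np.linalg.norm(c[6:]-c[:-6],axis=1)
        k=np.argsort(-d)[:1];out.append((round(float(xs[k[0]+3]),4),round(float(d[k[0]]),0)))
    return out,im
E
python3 - <<'E'
from fit import *
c=np.load("cradle.npy");G=d2w((.096,0,.024),c);print(G)
plan(*G[:2],.22,np.degrees(c[2]));print(np.round(env.observe()["tool_rot"],3).tolist())
o,im=endscan(-.001);print(o);cv2.imwrite("pics/g2.png",im[:,:,::-1])
E
```

```text
[ 0.60284939 -0.15664351  0.10232274]
t=13.40 pos [0.6746 0.0608 0.1911] yawdeg -8.2  now-axes cm [-3.71 22.54 -3.31] yaw -0.281 goal-axes [-10.08  20.56] F [ 1.4  0.4 -2.4] w 0.0545
[[0.986, -0.142, 0.092], [-0.142, -0.99, -0.011], [0.092, -0.002, -0.996]]
[(0.0365, 73.0), (0.0405, 72.0), (0.0405, 105.0), (0.0405, 97.0)]
```

Call:
carry_out --rows '[{"tx": -0.6,"ty": 3,"tz": -1,"yaw": 0},{"tx": -0.6,"ty": 4,"tz": -1,"yaw": 0},{"tx": -0.6,"ty": 4,"tz": -0.5,"yaw": 0},{"tx": -0.6,"ty": 4,"tz": 0,"yaw": 0},{"tx": -0.6,"ty": 4,"tz": 0,"yaw": 0},{"tx": -0.6,"ty": 3,"tz": 0,"yaw": -0.08},{"tx": 0,"ty": 0,"tz": 0,"yaw": -0.1},{"tx": 0,"ty": 0,"tz": 0,"yaw": -0.08},{"tx": 0,"ty": 0,"tz": 0,"yaw": 0}]'

```text
time_s: 14.35
position: [0.6029, -0.1592, 0.2251]
tool_rot: [[0.986, 0.126, 0.108], [0.128, -0.992, -0.014], [0.106, 0.027, -0.994]]
ft_force: [0.5, 0.5, -1.4]
grip_width: 0.0549
```

```bash
python3 - <<'E'
from fit import *
c=np.load("cradle.npy");G=d2w((.0955,0,.024),c);print(G)
plan(*G[:2],.14,np.degrees(c[2]));print(np.round(env.observe()["tool_rot"],3).tolist())
E
```

```text
[ 0.60240051 -0.15670563  0.10211143]
t=14.35 pos [ 0.6029 -0.1592  0.2251] yawdeg 7.4  now-axes cm [-0.92 -0.49  8.45] yaw -0.008 goal-axes [-0.02 -0.25] F [ 0.5  0.5 -1.4] w 0.0549
[[0.986, 0.126, 0.108], [0.128, -0.992, -0.014], [0.106, 0.027, -0.994]]
```

Call:
carry_out --rows '[{"tx": -0.3,"ty": -0.2,"tz": 2,"yaw": -0.008},{"tx": -0.3,"ty": -0.1,"tz": 3,"yaw": 0},{"tx": -0.3,"ty": -0.1,"tz": 2,"yaw": 0},{"tx": -0.1,"ty": 0,"tz": 1,"yaw": 0},{"tx": 0,"ty": 0,"tz": 0,"yaw": 0}]'

```text
time_s: 14.85
position: [0.6018, -0.1565, 0.1443]
tool_rot: [[0.986, 0.125, 0.112], [0.128, -0.992, -0.015], [0.109, 0.029, -0.994]]
ft_force: [-0.1, 0.2, -1.9]
grip_width: 0.0545
```

```bash
python3 - <<'E'
from fit import *
c=np.load("cradle.npy");G=d2w((.0955,0,.024),c)
plan(*G[:2],.111,np.degrees(c[2]));print(np.round(env.observe()["tool_rot"],3).tolist())
E
```

```text
t=14.85 pos [ 0.6018 -0.1565  0.1443] yawdeg 7.4  now-axes cm [-0.31 -0.07  3.32] yaw -0.009 goal-axes [0.06 0.03] F [-0.1  0.2 -1.9] w 0.0545
[[0.986, 0.125, 0.112], [0.128, -0.992, -0.015], [0.109, 0.029, -0.994]]
```

Call:
carry_out --rows '[{"tx": -0.1,"ty": 0,"tz": 0.8,"yaw": -0.008},{"tx": -0.1,"ty": 0,"tz": 0.7,"yaw": 0},{"tx": -0.05,"ty": 0,"tz": 0.5,"yaw": 0},{"tx": 0,"ty": 0,"tz": 0,"yaw": 0}]' --squeeze 25

```text
time_s: 15.25
position: [0.603, -0.1575, 0.1261]
tool_rot: [[0.984, 0.132, 0.117], [0.135, -0.991, -0.017], [0.114, 0.032, -0.993]]
ft_force: [-3.1, 1.3, 2.1]
grip_width: 0.0546
```

Call:
carry_out --rows '[{"tx": -0.05,"ty": 0,"tz": 0.5,"yaw": 0},{"tx": -0.05,"ty": 0,"tz": 0.5,"yaw": 0},{"tx": 0,"ty": 0,"tz": 0,"yaw": 0}]'

```text
time_s: 15.55
position: [0.602, -0.1584, 0.1191]
tool_rot: [[0.984, 0.133, 0.117], [0.136, -0.991, -0.019], [0.113, 0.035, -0.993]]
ft_force: [-0.5, 1.4, -0.6]
grip_width: 0.0543
```

Call:
carry_out --rows '[{"tx": -0.05,"ty": -0.2,"tz": 0.5,"yaw": 0},{"tx": -0.05,"ty": -0.1,"tz": 0.4,"yaw": 0},{"tx": 0,"ty": 0,"tz": 0,"yaw": 0}]'

```text
time_s: 15.85
position: [0.6014, -0.1581, 0.1131]
tool_rot: [[0.984, 0.132, 0.119], [0.136, -0.99, -0.025], [0.115, 0.041, -0.993]]
ft_force: [-2.7, 2.4, 2.3]
grip_width: 0.0545
```

Call:
carry_out --rows '[{"tx": -0.5,"ty": -0.1,"tz": 0.3,"yaw": 0},{"tx": -0.3,"ty": 0,"tz": 0.2,"yaw": 0},{"tx": 0,"ty": 0,"tz": 0,"yaw": 0}]'

```text
time_s: 16.15
position: [0.5995, -0.1584, 0.1122]
tool_rot: [[0.982, 0.13, 0.138], [0.135, -0.99, -0.028], [0.133, 0.046, -0.99]]
ft_force: [-1.8, 0.3, -1.2]
grip_width: 0.0546
```

```bash
python3 - <<'E'
from fit import *
c=np.load("cradle.npy");G=d2w((.0915,0,.024),c)
plan(*G[:2],G[2]+.009,np.degrees(c[2]));print(np.round(env.observe()["tool_rot"],3).tolist())
E
```

```text
t=16.15 pos [ 0.5995 -0.1584  0.1122] yawdeg 7.8  now-axes cm [-0.09 -0.14  0.26] yaw -0.001 goal-axes [-0.05 -0.13] F [-1.8  0.3 -1.2] w 0.0546
[[0.982, 0.13, 0.138], [0.135, -0.99, -0.028], [0.133, 0.046, -0.99]]
```

Call:
carry_out --rows '[{"tx": -0.5,"ty": -0.15,"tz": 0.3,"yaw": 0},{"tx": -0.5,"ty": -0.1,"tz": 0.2,"yaw": 0},{"tx": 0,"ty": 0,"tz": 0,"yaw": 0}]'

```text
time_s: 16.45
position: [0.5993, -0.1587, 0.1128]
tool_rot: [[0.978, 0.126, 0.169], [0.134, -0.99, -0.036], [0.162, 0.057, -0.985]]
ft_force: [-1.0, 0.2, -2.7]
grip_width: 0.0547
```

Call:
carry_out --rows '[{"tx": -0.4,"ty": 0,"tz": 0.2,"yaw": 0},{"tx": 0,"ty": 0,"tz": 0,"yaw": 0}]'

```text
time_s: 16.65
position: [0.599, -0.1594, 0.112]
tool_rot: [[0.976, 0.124, 0.179], [0.133, -0.99, -0.037], [0.173, 0.06, -0.983]]
ft_force: [-0.7, 1.2, -0.9]
grip_width: 0.0547
```

Call:
carry_out --rows '[{"tx": 0,"ty": 0,"tz": 0,"yaw": 0},{"tx": 0,"ty": 0,"tz": 0,"yaw": 0},{"tx": 0,"ty": 0,"tz": 0,"yaw": 0}]' --jaw -0.65

```text
time_s: 16.95
position: [0.5974, -0.1595, 0.1103]
tool_rot: [[0.977, 0.125, 0.175], [0.133, -0.99, -0.037], [0.169, 0.059, -0.984]]
ft_force: [-0.2, 0.1, 1.3]
grip_width: 0.0702
```

Call:
carry_out --rows '[{"tx": 0.3,"ty": 0,"tz": -2,"yaw": 0},{"tx": 0.6,"ty": -0.1,"tz": -4,"yaw": 0},{"tx": 0.6,"ty": -0.1,"tz": -4,"yaw": 0},{"tx": 0.6,"ty": -0.1,"tz": -4,"yaw": 0},{"tx": 0,"ty": 0,"tz": 0,"yaw": 0}]'

```text
time_s: 17.45
position: [0.5913, -0.1489, 0.2535]
tool_rot: [[0.978, 0.124, 0.167], [0.132, -0.991, -0.035], [0.161, 0.056, -0.985]]
ft_force: [-0.0, 0.2, -0.1]
grip_width: 0.0704
```

```bash
python3 - <<'E'
from fit import *
import pickle
c=np.load("cradle.npy")
s=env.observe();print(s["time_s"],np.round(s["position"],4),np.round(s["tool_rot"],3).tolist())
p=cam("wrist");im=env.get_image("wrist");pickle.dump((p,im),open("w5.pkl","wb"))
k=4
def ov(L,z,col,v,x0,y0):
    P=[(proj(p,d2w((a,y,z),c))-[x0,y0])*k for a,y in((0,-.028),(L,-.028),(L,.028),(0,.028))]
    cv2.polylines(v,[np.round(P).astype(int)],True,col,1)
ctr=proj(p,d2w((.09,0,.02),c));x0,y0=int(ctr[0]-100),int(max(0,ctr[1]-75))
v=cv2.resize(im[y0:y0+150,x0:x0+200,::-1],None,fx=k,fy=k,interpolation=cv2.INTER_CUBIC)
ov(.16,.016,(0,0,255),v,x0,y0);ov(.13,.032,(0,255,0),v,x0,y0)
cv2.imwrite("pics/v5.png",v);print(x0,y0,v.shape)
x,f=fit(p,im,.10,[.4454,.2967,.107],.012);print("short",x.round(4),f,(np.array([proj(p,X) for X in plate(.1,*x)])).round(0).tolist())
E
```

```text
17.45 [ 0.5913 -0.1489  0.2535] [[0.978, 0.124, 0.167], [0.132, -0.991, -0.035], [0.161, 0.056, -0.985]]
218 127 (600, 800, 3)
short [ 0.4334  0.2847 -0.043 ] -45.0 [[-1.0, 311.0], [-2.0, 243.0], [-47.0, 237.0], [-45.0, 306.0]]
```

View pics/v5.png

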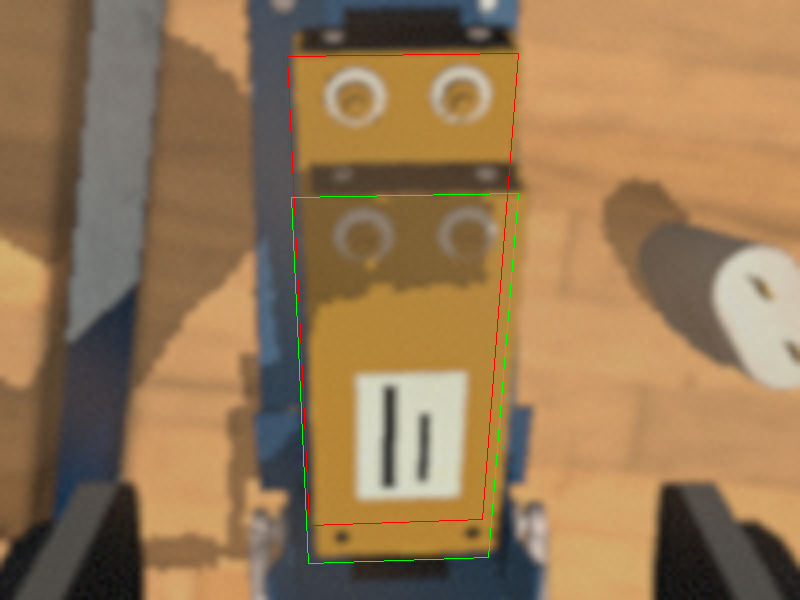

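Call:
carry_out --rows '[{"tx": -0.5,"ty": -3,"tz": 0,"yaw": 0},{"tx": -0.9,"ty": -4.6,"tz": 0,"yaw": 0},{"tx": -0.9,"ty": -4.6,"tz": 0,"yaw": 0},{"tx": -0.9,"ty": -4.6,"tz": 0,"yaw": 0},{"tx": -0.9,"ty": -4.6,"tz": 0,"yaw": 0},{"tx": -0.9,"ty": -4.6,"tz": 0,"yaw": 0},{"tx": -0.9,"ty": -4.6,"tz": 0,"yaw": 0},{"tx": -0.9,"ty": -4.6,"tz": 0,"yaw": 0},{"tx": -0.9,"ty": -4.6,"tz": 0,"yaw": 0},{"tx": -0.9,"ty": -4.6,"tz": 0,"yaw": 0},{"tx": -0.3,"ty": -1.5,"tz": 0,"yaw": 0},{"tx": 0,"ty": 0,"tz": 0,"yaw": 0}]' --jaw -1

```text
time_s: 18.7
position: [0.4337, 0.3068, 0.1932]
tool_rot: [[0.984, 0.122, 0.132], [0.128, -0.991, -0.039], [0.126, 0.055, -0.99]]
ft_force: [0.6, -0.1, -0.4]
grip_width: 0.0852
```

```bash
python3 - <<'E'
from fit import *
import pickle
plan(.4454,.2970,.1,6.1);print(np.round(env.observe()["tool_rot"],3).tolist())
p=cam("wrist");im=env.get_image("wrist");pickle.dump((p,im),open("w6.pkl","wb"))
for i in ([.4454,.2975,.107],[.447,.295,.107]):
    x,f=fit(p,im,.10,i,.01);print("short",x.round(4),f,(np.array([proj(p,X) for X in plate(.1,*x)])).round(0).tolist())
v=im.copy();cv2.polylines(v,[np.array([proj(p,X) for X in plate(.1,*x)]).round().astype(int)],True,(255,0,0),1);cv2.imwrite("pics/v6.png",v[:,:,::-1])
E
```

```text
t=18.70 pos [0.4337 0.3068 0.1932] yawdeg 7.4  now-axes cm [-0.16  0.6   9.42] yaw 0.023 goal-axes [1.06 1.1 ] F [ 0.6 -0.1 -0.4] w 0.0852
[[0.984, 0.122, 0.132], [0.128, -0.991, -0.039], [0.126, 0.055, -0.99]]
short [0.4445 0.3092 0.0794] -78.67115020751953 [[330.0, 232.0], [335.0, 148.0], [285.0, 146.0], [283.0, 231.0]]
short [0.4456 0.298  0.0957] -85.15167236328125 [[340.0, 232.0], [344.0, 148.0], [294.0, 146.0], [293.0, 232.0]]
```

Call:
carry_out --rows '[{"tx": -0.1,"ty": 0.1,"tz": 2,"yaw": 0.015},{"tx": -0.2,"ty": 0.1,"tz": 4,"yaw": 0.01},{"tx": -0.2,"ty": 0,"tz": 4,"yaw": 0},{"tx": -0.2,"ty": 0,"tz": 3,"yaw": 0},{"tx": 0,"ty": 0,"tz": 1,"yaw": 0},{"tx": 0,"ty": 0,"tz": 0,"yaw": 0}]'

```text
time_s: 19.35
position: [0.449, 0.2901, 0.0484]
tool_rot: [[0.987, 0.089, 0.131], [0.095, -0.995, -0.042], [0.127, 0.054, -0.99]]
ft_force: [-0.0, -0.8, 0.5]
grip_width: 0.0857
```

```bash
python3 - <<'E'
from fit import *
plan(.4504,.2983,.016,5.8);print(np.round(env.observe()["tool_rot"],3).tolist())
E
```

```text
t=19.35 pos [0.449  0.2901 0.0484] yawdeg 5.5  now-axes cm [-0.19 -0.98  3.19] yaw -0.005 goal-axes [ 0.23 -0.8 ] F [-0.  -0.8  0.5] w 0.0857
[[0.987, 0.089, 0.131], [0.095, -0.995, -0.042], [0.127, 0.054, -0.99]]
```

Call:
carry_out --rows '[{"tx": -0.1,"ty": -0.9,"tz": 0.3,"yaw": 0},{"tx": -0.1,"ty": -0.1,"tz": 1.2,"yaw": 0},{"tx": 0,"ty": -0.05,"tz": 1,"yaw": 0},{"tx": 0,"ty": 0,"tz": 0.6,"yaw": 0},{"tx": 0,"ty": 0,"tz": 0,"yaw": 0}]'

```text
time_s: 19.85
position: [0.4524, 0.3001, 0.0181]
tool_rot: [[0.987, 0.088, 0.137], [0.094, -0.995, -0.04], [0.133, 0.052, -0.99]]
ft_force: [-0.1, 0.2, -0.1]
grip_width: 0.0854
```

```bash
python3 - <<'E'
from fit import *
plan(.4504,.2983,.016,5.8);print(np.round(env.observe()["tool_rot"],3).tolist())
E
```

```text
t=19.85 pos [0.4524 0.3001 0.0181] yawdeg 5.5  now-axes cm [-0.24  0.16  0.19] yaw -0.006 goal-axes [-0.21  0.16] F [-0.1  0.2 -0.1] w 0.0854
[[0.987, 0.088, 0.137], [0.094, -0.995, -0.04], [0.133, 0.052, -0.99]]
```

Call:
carry_out --rows '[{"tx": -0.1,"ty": 0.1,"tz": 0.3,"yaw": 0},{"tx": 0,"ty": 0,"tz": 0,"yaw": 0}]'

```text
time_s: 20.05
position: [0.4519, 0.2989, 0.015]
tool_rot: [[0.987, 0.088, 0.138], [0.094, -0.995, -0.039], [0.134, 0.052, -0.99]]
ft_force: [0.4, -0.4, 1.3]
grip_width: 0.0853
```

Call:
carry_out --rows '[{"tx": 0,"ty": 0,"tz": 0,"yaw": 0},{"tx": 0,"ty": 0,"tz": 0,"yaw": 0},{"tx": 0,"ty": 0,"tz": 0,"yaw": 0},{"tx": 0,"ty": 0,"tz": 0,"yaw": 0},{"tx": 0,"ty": 0,"tz": 0,"yaw": 0},{"tx": 0,"ty": 0,"tz": 0,"yaw": 0}]' --jaw 1 --squeeze 45

```text
time_s: 20.65
position: [0.4519, 0.299, 0.0161]
tool_rot: [[0.986, 0.088, 0.139], [0.094, -0.995, -0.039], [0.135, 0.051, -0.99]]
ft_force: [-0.8, -0.3, -1.5]
grip_width: 0.0549
```

Call:
carry_out --rows '[{"tx": 0.1,"ty": 0,"tz": -1,"yaw": 0},{"tx": 0.3,"ty": 0,"tz": -2,"yaw": 0},{"tx": 0.4,"ty": 0,"tz": -3,"yaw": 0},{"tx": 0.5,"ty": 0,"tz": -4,"yaw": 0},{"tx": 0.5,"ty": 0,"tz": -4,"yaw": 0},{"tx": 0.5,"ty": 0,"tz": -4,"yaw": 0},{"tx": 0.3,"ty": 0,"tz": -3,"yaw": 0}]'

```text
time_s: 21.35
position: [0.4462, 0.3091, 0.2346]
tool_rot: [[0.988, 0.088, 0.13], [0.094, -0.995, -0.042], [0.125, 0.054, -0.991]]
ft_force: [0.6, 0.3, -1.3]
grip_width: 0.0542
```

```bash
python3 - <<'E'
from fit import *
c=np.load("cradle.npy");G=d2w((.061,0,.040),c);print(G)
plan(*G[:2],.26,np.degrees(c[2]));print(np.round(env.observe()["tool_rot"],3).tolist())
for z in(-.002,.002):
    o,im=endscan(z);print(z,o)
cv2.imwrite("pics/g3.png",im[:,:,::-1])
E
```

```text
[ 0.56473006 -0.16191916  0.10203203]
t=21.35 pos [0.4462 0.3091 0.2346] yawdeg 5.5  now-axes cm [ 7.57 48.03  1.  ] yaw -0.042 goal-axes [ 5.28 48.28] F [ 0.6  0.3 -1.3] w 0.0542
[[0.988, 0.088, 0.13], [0.094, -0.995, -0.042], [0.125, 0.054, -0.991]]
-0.002 [(0.0625, 66.0), (0.048, 84.0), (0.048, 86.0), (0.045, 75.0)]
0.002 [(0.061, 65.0), (0.047, 87.0), (0.047, 85.0), (0.044, 85.0)]
```

Call:
carry_out --rows '[{"tx": 0.5,"ty": 3,"tz": 0,"yaw": 0},{"tx": 0.7,"ty": 4.6,"tz": 0,"yaw": 0},{"tx": 0.7,"ty": 4.6,"tz": 0,"yaw": 0},{"tx": 0.7,"ty": 4.6,"tz": 0,"yaw": 0},{"tx": 0.7,"ty": 4.6,"tz": 0,"yaw": 0},{"tx": 0.7,"ty": 4.6,"tz": 0,"yaw": 0},{"tx": 0.7,"ty": 4.6,"tz": 0,"yaw": 0},{"tx": 0.7,"ty": 4.6,"tz": 0,"yaw": 0},{"tx": 0.7,"ty": 4.6,"tz": 0,"yaw": 0},{"tx": 0.7,"ty": 4.6,"tz": 0,"yaw": -0.02},{"tx": 0.3,"ty": 2,"tz": 0,"yaw": -0.02},{"tx": 0,"ty": 0,"tz": 0,"yaw": 0}]'

```text
time_s: 22.65
position: [0.5577, -0.1621, 0.2646]
tool_rot: [[0.983, 0.134, 0.125], [0.139, -0.99, -0.035], [0.119, 0.052, -0.992]]
ft_force: [-0.5, 1.0, -1.8]
grip_width: 0.0549
```

```bash
python3 - <<'E'
from fit import *
c=np.load("cradle.npy");G=d2w((.058,0,.040),c);print(G)
plan(*G[:2],.14,np.degrees(c[2]));print(np.round(env.observe()["tool_rot"],3).tolist())
E
```

```text
[ 0.56203681 -0.1622919   0.10076417]
t=22.65 pos [ 0.5577 -0.1621  0.2646] yawdeg 8.0  now-axes cm [-1.06 -0.57 12.41] yaw 0.003 goal-axes [0.42 0.08] F [-0.5  1.  -1.8] w 0.0549
[[0.983, 0.134, 0.125], [0.139, -0.99, -0.035], [0.119, 0.052, -0.992]]
```

Call:
carry_out --rows '[{"tx": -0.2,"ty": -0.1,"tz": 2,"yaw": 0},{"tx": -0.4,"ty": -0.2,"tz": 4,"yaw": 0},{"tx": -0.3,"ty": -0.2,"tz": 3.5,"yaw": 0},{"tx": -0.2,"ty": -0.1,"tz": 2,"yaw": 0},{"tx": 0,"ty": 0,"tz": 0,"yaw": 0}]'

```text
time_s: 23.15
position: [0.5582, -0.1576, 0.1442]
tool_rot: [[0.984, 0.133, 0.122], [0.138, -0.99, -0.032], [0.117, 0.049, -0.992]]
ft_force: [-1.2, 0.3, -0.5]
grip_width: 0.0546
```

```bash
python3 - <<'E'
from fit import *
c=np.load("cradle.npy");G=d2w((.058,0,.040),c)
plan(*G[:2],.109,np.degrees(c[2]));print(np.round(env.observe()["tool_rot"],3).tolist())
E
```

```text
t=23.15 pos [ 0.5582 -0.1576  0.1442] yawdeg 8.0  now-axes cm [-0.1   0.34  3.55] yaw 0.002 goal-axes [0.32 0.51] F [-1.2  0.3 -0.5] w 0.0546
[[0.984, 0.133, 0.122], [0.138, -0.99, -0.032], [0.117, 0.049, -0.992]]
```

Call:
carry_out --rows '[{"tx": 0.1,"ty": 0.5,"tz": 0.2,"yaw": 0},{"tx": 0,"ty": 0.1,"tz": 0.8,"yaw": 0},{"tx": 0,"ty": -0.05,"tz": 0.6,"yaw": 0},{"tx": 0,"ty": 0,"tz": 0,"yaw": 0}]' --squeeze 25

```text
time_s: 23.55
position: [0.563, -0.163, 0.1308]
tool_rot: [[0.983, 0.134, 0.126], [0.139, -0.99, -0.034], [0.12, 0.051, -0.991]]
ft_force: [0.9, 0.2, -1.3]
grip_width: 0.0542
```

```bash
python3 - <<'E'
from fit import *
c=np.load("cradle.npy");G=d2w((.058,0,.040),c)
plan(*G[:2],.109,np.degrees(c[2]));print(np.round(env.observe()["tool_rot"],3).tolist())
E
```

```text
t=23.55 pos [ 0.563  -0.163   0.1308] yawdeg 8.1  now-axes cm [-0.35 -0.19  2.15] yaw 0.003 goal-axes [-0.09 -0.08] F [ 0.9  0.2 -1.3] w 0.0542
[[0.983, 0.134, 0.126], [0.139, -0.99, -0.034], [0.12, 0.051, -0.991]]
```

Call:
carry_out --rows '[{"tx": -0.2,"ty": -0.1,"tz": 0.6,"yaw": 0},{"tx": -0.1,"ty": -0.05,"tz": 0.5,"yaw": 0},{"tx": 0,"ty": 0,"tz": 0,"yaw": 0}]'

```text
time_s: 23.85
position: [0.5613, -0.1632, 0.1218]
tool_rot: [[0.983, 0.134, 0.13], [0.139, -0.99, -0.038], [0.123, 0.055, -0.991]]
ft_force: [-0.9, 1.7, 3.8]
grip_width: 0.0547
```

Call:
carry_out --rows '[{"tx": -0.1,"ty": -0.1,"tz": 0.5,"yaw": 0},{"tx": -0.1,"ty": -0.05,"tz": 0.5,"yaw": 0},{"tx": 0,"ty": 0,"tz": 0,"yaw": 0}]'

```text
time_s: 24.15
position: [0.5601, -0.1636, 0.1144]
tool_rot: [[0.982, 0.133, 0.133], [0.139, -0.989, -0.042], [0.126, 0.059, -0.99]]
ft_force: [-1.1, 2.1, 4.3]
grip_width: 0.0545
```

Call:
carry_out --rows '[{"tx": -0.1,"ty": -0.1,"tz": 0.5,"yaw": 0},{"tx": -0.2,"ty": -0.1,"tz": 0.4,"yaw": 0},{"tx": 0,"ty": 0,"tz": 0,"yaw": 0}]'

```text
time_s: 24.45
position: [0.5593, -0.1637, 0.1085]
tool_rot: [[0.981, 0.132, 0.141], [0.139, -0.989, -0.046], [0.133, 0.065, -0.989]]
ft_force: [-6.2, 1.3, 3.6]
grip_width: 0.0541
```

Call:
carry_out --rows '[{"tx": -0.4,"ty": -0.1,"tz": 0.2,"yaw": 0},{"tx": -0.4,"ty": 0,"tz": 0.2,"yaw": 0},{"tx": 0,"ty": 0,"tz": 0,"yaw": 0}]'

```text
time_s: 24.75
position: [0.5574, -0.164, 0.1081]
tool_rot: [[0.979, 0.128, 0.16], [0.137, -0.989, -0.049], [0.152, 0.07, -0.986]]
ft_force: [-0.8, -1.2, -2.5]
grip_width: 0.0545
```

Call:
carry_out --rows '[{"tx": -0.4,"ty": -0.1,"tz": 0.2,"yaw": 0},{"tx": -0.4,"ty": 0,"tz": 0.2,"yaw": 0},{"tx": 0,"ty": 0,"tz": 0,"yaw": 0}]'

```text
time_s: 25.05
position: [0.5569, -0.1644, 0.1083]
tool_rot: [[0.975, 0.123, 0.183], [0.135, -0.989, -0.053], [0.174, 0.076, -0.982]]
ft_force: [-1.0, 0.9, -2.2]
grip_width: 0.0548
```

Call:
carry_out --rows '[{"tx": -0.4,"ty": 0,"tz": 0.2,"yaw": 0},{"tx": -0.4,"ty": 0,"tz": 0.2,"yaw": 0},{"tx": 0,"ty": 0,"tz": 0,"yaw": 0}]'

```text
time_s: 25.35
position: [0.5564, -0.1655, 0.1077]
tool_rot: [[0.972, 0.118, 0.204], [0.132, -0.99, -0.056], [0.195, 0.081, -0.977]]
ft_force: [0.0, -0.2, -1.2]
grip_width: 0.0548
```

Call:
carry_out --rows '[{"tx": -0.1,"ty": -0.4,"tz": 0.1,"yaw": 0},{"tx": -0.2,"ty": -0.2,"tz": 0.1,"yaw": 0},{"tx": 0,"ty": 0,"tz": 0,"yaw": 0}]'

```text
time_s: 25.65
position: [0.5563, -0.1625, 0.1067]
tool_rot: [[0.97, 0.116, 0.214], [0.133, -0.989, -0.063], [0.205, 0.09, -0.975]]
ft_force: [0.8, 0.8, -0.1]
grip_width: 0.0548
```

Call:
carry_out --rows '[{"tx": 0,"ty": 0,"tz": 0,"yaw": 0},{"tx": 0,"ty": 0,"tz": 0,"yaw": 0},{"tx": 0,"ty": 0,"tz": 0,"yaw": 0}]' --jaw -0.65

```text
time_s: 25.95
position: [0.5541, -0.162, 0.1048]
tool_rot: [[0.971, 0.117, 0.209], [0.133, -0.989, -0.062], [0.199, 0.087, -0.976]]
ft_force: [0.2, 0.1, 0.3]
grip_width: 0.0706
```

Call:
carry_out --rows '[{"tx": 0.4,"ty": -0.1,"tz": -2,"yaw": 0},{"tx": 0.8,"ty": -0.2,"tz": -4,"yaw": 0},{"tx": 0.8,"ty": -0.2,"tz": -4,"yaw": 0},{"tx": 0.8,"ty": -0.2,"tz": -4,"yaw": 0},{"tx": 0,"ty": 0,"tz": 0,"yaw": 0}]'

```text
time_s: 26.45
position: [0.5492, -0.1421, 0.2485]
tool_rot: [[0.973, 0.117, 0.2], [0.131, -0.99, -0.058], [0.191, 0.083, -0.978]]
ft_force: [0.8, -1.5, 0.6]
grip_width: 0.0706
```

```bash
python3 - <<'E'
from fit import *
import pickle
c=np.load("cradle.npy")
s=env.observe();print(s["time_s"],np.round(s["position"],4),np.round(s["tool_rot"],3).tolist())
p=cam("wrist");im=env.get_image("wrist");pickle.dump((p,im),open("w7.pkl","wb"))
k=4
ctr=proj(p,d2w((.07,0,.03),c));x0,y0=int(ctr[0]-100),int(min(250,max(0,ctr[1]-75)))
v=cv2.resize(im[y0:y0+150,x0:x0+200,::-1],None,fx=k,fy=k,interpolation=cv2.INTER_CUBIC)
for L,z,col in((.13,.032,(0,255,0)),(.10,.048,(0,0,255))):
    P=[(proj(p,d2w((a,y,z),c))-[x0,y0])*k for a,y in((0,-.028),(L,-.028),(L,.028),(0,.028))]
    cv2.polylines(v,[np.round(P).astype(int)],True,col,1)
q=(proj(p,d2w((-.0328,.074,.0571),c))-[x0,y0])*k;print("handle px",q)
cv2.imwrite("pics/v7.png",v)
E
```

```text
26.45 [ 0.5492 -0.1421  0.2485] [[0.973, 0.117, 0.2], [0.131, -0.99, -0.058], [0.191, 0.083, -0.978]]
handle px [150.44092945 659.95456559]
```

View pics/v7.png

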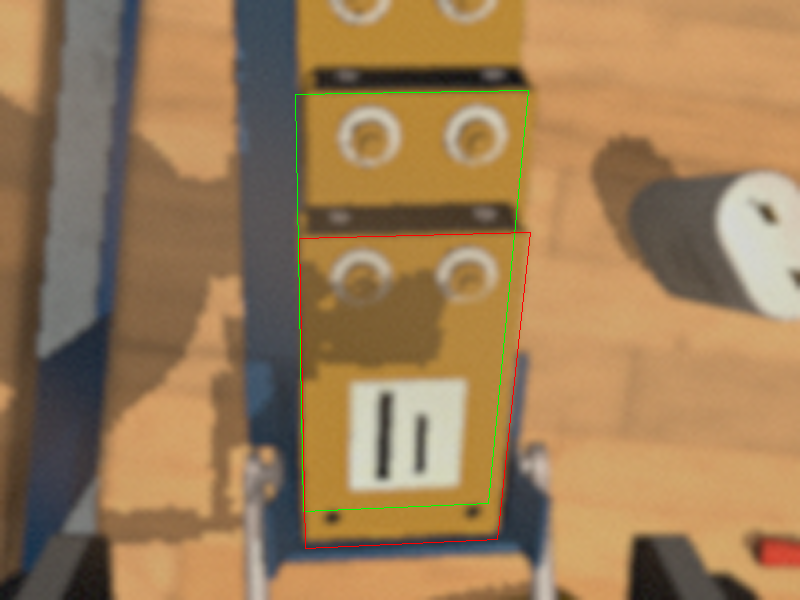

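```bash
python3 - <<'E'
from fit import *
c=np.load("cradle.npy");H=d2w((-.0328,.074,.0571),c);print("handle",H.round(4),"shut",d2w((.058,.074,.055),c).round(4),"pivot",d2w((.012,.074,.03),c).round(4))
s=env.observe();print(np.round(s["q"],1))
yc=np.degrees(c[2])
plan(*H[:2],.16,yc+90);plan(*H[:2],.16,yc-90)
E
```

```text
handle [ 0.4632 -0.1013  0.0779] shut [ 0.5456 -0.0899  0.1144] pivot [ 0.5148 -0.0941  0.0723]
[-27.5  18.5  79.8   2.5  70.2  54.7]
t=26.50 pos [ 0.5483 -0.1419  0.2455] yawdeg 7.6  now-axes cm [-9.35 -5.7   6.48] yaw -1.575 goal-axes [ 5.19 -7.87] F [ 0.2  0.7 -0.3] w 0.0704
t=26.50 pos [ 0.5483 -0.1419  0.2455] yawdeg 7.6  now-axes cm [-9.35 -5.7   6.48] yaw 1.567 goal-axes [-5.19  7.87] F [ 0.2  0.7 -0.3] w 0.0704
```

Call:
carry_out --rows '[{"tx": 0,"ty": 0,"tz": 0,"yaw": -0.14},{"tx": 0,"ty": 0,"tz": 0,"yaw": -0.14},{"tx": 0,"ty": 0,"tz": 0,"yaw": -0.14},{"tx": 0,"ty": 0,"tz": 0,"yaw": -0.14},{"tx": 0,"ty": 0,"tz": 0,"yaw": -0.14},{"tx": 0,"ty": 0,"tz": 0,"yaw": -0.14},{"tx": 0,"ty": 0,"tz": 0,"yaw": -0.14},{"tx": 0,"ty": 0,"tz": 0,"yaw": -0.14},{"tx": 0,"ty": 0,"tz": 0,"yaw": -0.14},{"tx": 0,"ty": 0,"tz": 0,"yaw": -0.14},{"tx": 0,"ty": 0,"tz": 0,"yaw": -0.14},{"tx": 0,"ty": 0,"tz": 0,"yaw": 0}]'

```text
time_s: 27.7
position: [0.5405, -0.1407, 0.2247]
tool_rot: [[-0.149, 0.976, 0.161], [0.987, 0.158, -0.041], [-0.066, 0.152, -0.986]]
ft_force: [-0.7, 0.3, -0.4]
grip_width: 0.0707
```

```bash
python3 - <<'E'
from fit import *
c=np.load("cradle.npy");H=d2w((-.0328,.074,.0571),c)
plan(*H[:2],.16,np.degrees(c[2])+90);s=env.observe();print(np.round(s["q"],1),np.round(s["tool_rot"],3).tolist())
E
```

```text
t=27.70 pos [ 0.5405 -0.1407  0.2247] yawdeg 98.6  now-axes cm [ 5.47 -7.91  4.97] yaw 0.013 goal-axes [ 4.97 -7.12] F [-0.7  0.3 -0.4] w 0.0707
[-27.7  19.5  81.5   2.3  69.6 -37.3] [[-0.149, 0.976, 0.161], [0.987, 0.158, -0.041], [-0.066, 0.152, -0.986]]
```

Call:
carry_out --rows '[{"tx": 1.8,"ty": -2.6,"tz": 1,"yaw": 0},{"tx": 1.9,"ty": -2.7,"tz": 1.5,"yaw": 0},{"tx": 1.8,"ty": -2.6,"tz": 1.5,"yaw": 0},{"tx": 0,"ty": 0,"tz": 0,"yaw": 0}]'

```text
time_s: 28.1
position: [0.4567, -0.0984, 0.1633]
tool_rot: [[-0.133, 0.979, 0.153], [0.989, 0.14, -0.038], [-0.059, 0.146, -0.987]]
ft_force: [0.5, -0.3, 0.6]
grip_width: 0.0705
```

```bash
python3 - <<'E'
from fit import *
import pickle
c=np.load("cradle.npy");H=d2w((-.0328,.074,.0571),c)
plan(*H[:2],.074,np.degrees(c[2])+90);s=env.observe();print(np.round(s["tool_rot"],3).tolist())
p=cam("wrist");im=env.get_image("wrist");pickle.dump((p,im),open("w8.pkl","wb"))
print("handle ends px",[proj(p,d2w((-.0328,y,.0571),c)).round(0).tolist() for y in(.05,.098)])
# dark profile across the expected sleeve
for y in(.06,.074,.088):
    xs=np.arange(-.06,-.005,.003);q=np.array([proj(p,d2w((x,y,.0571),c)) for x in xs],np.float32)
    print(y,[int(cv2.remap(im,a.reshape(1,1,2)[...,0],a.reshape(1,1,2)[...,1],cv2.INTER_LINEAR).max()) for a in q])
E
```

```text
t=28.10 pos [ 0.4567 -0.0984  0.1633] yawdeg 97.6  now-axes cm [ 0.15 -0.71  8.92] yaw -0.004 goal-axes [-0.37  0.6 ] F [ 0.5 -0.3  0.6] w 0.0705
[[-0.133, 0.979, 0.153], [0.989, 0.14, -0.038], [-0.059, 0.146, -0.987]]
handle ends px [[309.0, 233.0], [309.0, 180.0]]
0.06 [208, 216, 221, 221, 220, 220, 221, 219, 159, 48, 57, 55, 53, 217, 220, 220, 221, 220, 181]
0.074 [211, 209, 218, 219, 218, 220, 220, 219, 175, 67, 71, 72, 72, 207, 219, 218, 218, 218, 196]
0.088 [201, 205, 206, 216, 218, 218, 217, 218, 181, 88, 91, 93, 92, 149, 158, 163, 165, 166, 156]
```

Call:
carry_out --rows '[{"tx": 0.1,"ty": -0.1,"tz": 2,"yaw": 0},{"tx": 0.1,"ty": -0.1,"tz": 2.5,"yaw": 0},{"tx": 0,"ty": -0.1,"tz": 2,"yaw": 0},{"tx": 0,"ty": -0.1,"tz": 1.5,"yaw": 0},{"tx": 0,"ty": 0,"tz": 0,"yaw": 0}]'

```text
time_s: 28.65
position: [0.4733, -0.1052, 0.0842]
tool_rot: [[-0.118, 0.979, 0.164], [0.991, 0.127, -0.044], [-0.064, 0.157, -0.986]]
ft_force: [-0.4, -0.2, -0.4]
grip_width: 0.0708
```

```bash
python3 - <<'E'
from fit import *
import pickle
c=np.load("cradle.npy")
plan(.466,-.1005,.080,np.degrees(c[2])+90)
p=cam("wrist");im=env.get_image("wrist");pickle.dump((p,im),open("w9.pkl","wb"))
for y in(.074,.088,.094,.100,.106):
    xs=np.arange(-.05,.01,.002);out=[]
    for x in xs:
        a=proj(p,d2w((x,y,.0571),c));o=im[int(a[1]),int(a[0])] if 0<=a[1]<400 else [0];out.append(int(max(o)))
    print(y,out)
E
```

```text
t=28.65 pos [ 0.4733 -0.1052  0.0842] yawdeg 96.8  now-axes cm [ 0.58 -0.72  0.27] yaw -0.019 goal-axes [ 0.57 -0.66] F [-0.4 -0.2 -0.4] w 0.0708
0.074 [223, 224, 225, 224, 227, 226, 226, 191, 47, 42, 42, 40, 39, 29, 94, 228, 229, 228, 229, 229, 227, 180, 158, 160, 155, 76, 83, 57, 61, 58]
0.088 [215, 224, 226, 228, 226, 227, 228, 194, 28, 33, 36, 34, 35, 38, 146, 228, 228, 227, 227, 228, 228, 210, 162, 159, 163, 77, 83, 82, 82, 129]
0.094 [209, 219, 223, 226, 228, 228, 224, 67, 42, 45, 48, 50, 51, 48, 152, 227, 226, 227, 227, 227, 227, 213, 158, 155, 155, 158, 135, 122, 79, 78]
0.1 [209, 211, 220, 225, 228, 227, 227, 222, 104, 53, 58, 68, 64, 60, 63, 225, 222, 221, 221, 178, 160, 159, 158, 157, 155, 157, 147, 146, 152, 199]
0.106 [139, 141, 144, 173, 221, 186, 215, 169, 159, 156, 154, 155, 162, 162, 161, 158, 161, 169, 223, 222, 222, 222, 223, 221, 222, 222, 221, 210, 216, 217]
```

Call:
carry_out --rows '[{"tx": 0.5,"ty": -0.6,"tz": 0.2,"yaw": 0},{"tx": 0.1,"ty": 0,"tz": 0.1,"yaw": 0},{"tx": 0,"ty": 0,"tz": 0,"yaw": 0}]'

```text
time_s: 29.0
position: [0.4685, -0.1007, 0.0826]
tool_rot: [[-0.116, 0.979, 0.169], [0.991, 0.126, -0.047], [-0.067, 0.162, -0.985]]
ft_force: [0.4, 0.2, 0.5]
grip_width: 0.0702
```

Call:
carry_out --rows '[{"tx": 0,"ty": 0,"tz": 0,"yaw": 0},{"tx": 0,"ty": 0,"tz": 0,"yaw": 0},{"tx": 0,"ty": 0,"tz": 0,"yaw": 0},{"tx": 0,"ty": 0,"tz": 0,"yaw": 0},{"tx": 0,"ty": 0,"tz": 0,"yaw": 0},{"tx": 0,"ty": 0,"tz": 0,"yaw": 0},{"tx": 0,"ty": 0,"tz": 0,"yaw": 0},{"tx": 0,"ty": 0,"tz": 0,"yaw": 0}]' --jaw 1 --squeeze 25

```text
time_s: 29.8
position: [0.466, -0.1011, 0.0831]
tool_rot: [[-0.118, 0.979, 0.163], [0.991, 0.127, -0.048], [-0.068, 0.156, -0.985]]
ft_force: [-1.1, -0.6, 0.8]
grip_width: 0.0119
```

Call:
carry_out --rows '[{"tx": -0.05,"ty": 0.4,"tz": -0.8,"yaw": 0},{"tx": -0.05,"ty": 0.55,"tz": -0.75,"yaw": 0},{"tx": -0.05,"ty": 0.65,"tz": -0.65,"yaw": 0},{"tx": 0,"ty": 0,"tz": 0,"yaw": 0}]'

```text
time_s: 30.2
position: [0.4759, -0.0999, 0.1076]
tool_rot: [[-0.119, 0.981, 0.154], [0.991, 0.128, -0.047], [-0.066, 0.146, -0.987]]
ft_force: [2.2, -1.2, -1.6]
grip_width: 0.012
```

```bash
cat > arc.py <<'E'
from fit import *
c=np.load("cradle.npy");P=d2w((.012,.074,.03),c);s=env.observe();u=np.array([np.cos(c[2]),np.sin(c[2]),0]);w=np.array([-u[1],u[0],0])
d=np.array(s["position"])-P;a,z,l=d@u,d[2],d@w;T=np.array(s["tool_rot"]);th=np.degrees(np.arctan2(z,a));r=np.hypot(a,z)
print(f't {s["time_s"]:.2f} ang {th:.1f} joint {th-53.5:.1f}deg r {r*1000:.1f} lat {l*1000:.1f} F',np.round(s["ft_force"],1),"w",round(float(s["grip_width"]),4),T[2].round(3))
for k in range(6):
    t2=th-10; q=.0524*np.array([np.cos(np.radians(t2)),np.sin(np.radians(t2))]);p0=r*np.array([np.cos(np.radians(th)),np.sin(np.radians(th))]) if k==0 else .0524*np.array([np.cos(np.radians(th)),np.sin(np.radians(th))])
    v=(q-p0);print(round(t2,1),(T.T@(v[0]*u+v[1]*np.array([0,0,1.])-(l*w if k==0 else 0))*100).round(2));th=t2
E
python3 arc.py
```

```text
t 30.20 ang 138.0 joint 84.5deg r 52.8 lat -0.4 F [ 2.2 -1.2 -1.6] w 0.012 [-0.066  0.146 -0.987]
128.0 [ 0.01  0.78 -0.49]
118.0 [-0.02  0.83 -0.38]
108.0 [-0.01  0.88 -0.23]
98.0 [ 0.    0.91 -0.07]
88.0 [0.01 0.91 0.09]
78.0 [0.02 0.88 0.24]
```

Radius 52.8 mm confirms the grip follows the bail's arc.

Call:
carry_out --rows '[{"tx": 0,"ty": 0.8,"tz": -0.5,"yaw": 0},{"tx": 0,"ty": 0.85,"tz": -0.4,"yaw": 0},{"tx": 0,"ty": 0.9,"tz": -0.25,"yaw": 0},{"tx": 0,"ty": 0.9,"tz": -0.05,"yaw": 0},{"tx": 0,"ty": 0,"tz": 0,"yaw": 0}]'

```text
time_s: 30.7
position: [0.5025, -0.0958, 0.1261]
tool_rot: [[-0.122, 0.983, 0.137], [0.99, 0.13, -0.05], [-0.067, 0.129, -0.989]]
ft_force: [1.3, -2.6, -5.5]
grip_width: 0.0117
```

```bash
python3 arc.py
```

```text
t 30.70 ang 102.9 joint 49.4deg r 55.2 lat 0.0 F [ 1.3 -2.6 -5.5] w 0.0117 [-0.067  0.129 -0.989]
92.9 [0.02 0.94 0.27]
82.9 [0.02 0.9  0.15]
72.9 [0.03 0.86 0.3 ]
62.9 [0.04 0.79 0.45]
52.9 [0.04 0.7  0.58]
42.9 [0.05 0.59 0.69]
```

Call:
carry_out --rows '[{"tx": 0,"ty": 0.9,"tz": 0.25,"yaw": 0},{"tx": 0,"ty": 0.9,"tz": 0.2,"yaw": 0},{"tx": 0,"ty": 0.85,"tz": 0.35,"yaw": 0},{"tx": 0,"ty": 0,"tz": 0,"yaw": 0}]'

```text
time_s: 31.1
position: [0.5295, -0.0921, 0.1242]
tool_rot: [[-0.122, 0.983, 0.137], [0.99, 0.13, -0.051], [-0.068, 0.129, -0.989]]
ft_force: [-0.2, -2.7, -1.5]
grip_width: 0.0119
```

```bash
python3 arc.py
```

```text
t 31.10 ang 74.0 joint 20.5deg r 54.1 lat -0.1 F [-0.2 -2.7 -1.5] w 0.0119 [-0.068  0.129 -0.989]
64.0 [0.05 0.74 0.58]
54.0 [0.04 0.72 0.57]
44.0 [0.05 0.61 0.68]
34.0 [0.06 0.48 0.78]
24.0 [0.06 0.34 0.85]
14.0 [0.06 0.18 0.89]
```

Call:
carry_out --rows '[{"tx": 0,"ty": 0.75,"tz": 0.55,"yaw": 0},{"tx": 0,"ty": 0.7,"tz": 0.6,"yaw": 0},{"tx": 0,"ty": 0,"tz": 0,"yaw": 0}]'

```text
time_s: 31.4
position: [0.5451, -0.0901, 0.1153]
tool_rot: [[-0.122, 0.983, 0.137], [0.99, 0.13, -0.05], [-0.067, 0.129, -0.989]]
ft_force: [-0.6, -2.3, -1.0]
grip_width: 0.0117
```

```bash
python3 arc.py | head -4
```

```text
t 31.40 ang 54.5 joint 1.0deg r 52.8 lat -0.1 F [-0.6 -2.3 -1. ] w 0.0117 [-0.067  0.129 -0.989]
44.5 [0.07 0.58 0.7 ]
34.5 [0.06 0.49 0.77]
24.5 [0.06 0.34 0.84]
```

Call:
carry_out --rows '[{"tx": 0,"ty": 0.3,"tz": 0.4,"yaw": 0},{"tx": 0,"ty": 0.2,"tz": 0.4,"yaw": 0},{"tx": 0,"ty": 0,"tz": 0,"yaw": 0}]'

```text
time_s: 31.7
position: [0.5477, -0.0899, 0.1113]
tool_rot: [[-0.123, 0.984, 0.132], [0.99, 0.131, -0.052], [-0.068, 0.124, -0.99]]
ft_force: [0.8, -2.6, -5.6]
grip_width: 0.0118
```

Call:
carry_out --rows '[{"tx": 0,"ty": 0.2,"tz": 0.4,"yaw": 0},{"tx": 0,"ty": 0.2,"tz": 0.4,"yaw": 0},{"tx": 0,"ty": 0,"tz": 0,"yaw": 0}]'

```text
time_s: 32.0
position: [0.5478, -0.0902, 0.1097]
tool_rot: [[-0.124, 0.984, 0.126], [0.99, 0.132, -0.055], [-0.071, 0.118, -0.99]]
ft_force: [0.4, -3.1, -7.8]
grip_width: 0.0119
```

```bash
python3 arc.py | head -2
```

```text
t 32.00 ang 48.4 joint -5.1deg r 50.1 lat -0.6 F [ 0.4 -3.1 -7.8] w 0.0119 [-0.071  0.118 -0.99 ]
38.4 [0.11 0.72 0.57]
```

Call:
carry_out --rows '[{"tx": 0,"ty": 0,"tz": 0,"yaw": 0},{"tx": 0,"ty": 0,"tz": 0,"yaw": 0},{"tx": 0,"ty": 0,"tz": 0,"yaw": 0},{"tx": 0,"ty": 0,"tz": 0,"yaw": 0}]' --jaw -0.1

```text
time_s: 32.4
position: [0.5484, -0.0903, 0.1098]
tool_rot: [[-0.123, 0.984, 0.129], [0.99, 0.131, -0.055], [-0.071, 0.121, -0.99]]
ft_force: [-0.0, -0.2, 0.8]
grip_width: 0.047
```

```bash
cat > chk.py <<'E'
from fit import *
import sys,pickle
c=np.load("cradle.npy");n=sys.argv[1]
s=env.observe();print(s["time_s"],np.round(s["position"],4),np.round(s["ft_force"],1),round(float(s["grip_width"]),4))
p=cam(n);im=env.get_image(n);pickle.dump((p,im),open(f"chk_{n}_{sys.argv[2]}.pkl","wb"))
# brightness profiles: sleeve at y=.074 along the arc (radius 52.4 about pivot)
for y in(.066,.074,.082):
    o=[]
    for j in range(-12,61,4):
        t=np.radians(28.5+j);a=proj(p,d2w((.012+.0524*np.cos(t),y,.03+.0524*np.sin(t)),c))
        o.append(int(im[int(round(a[1])),int(round(a[0]))].max()) if 0<=a[1]<399.5 and 0<=a[0]<639.5 else -1)
    print(y,o)
E
python3 chk.py side 1; python3 chk.py top 1
```

```text
32.4 [ 0.5484 -0.0903  0.1098] [-0.  -0.2  0.8] 0.047
0.066 [28, 33, 31, 31, 39, 35, 96, 133, 143, 115, 101, 88, 38, 29, 29, 100, 126, 172, 206]
0.074 [28, 19, 18, 18, 20, 48, 120, 149, 113, 97, 95, 55, 32, 26, 84, 115, 120, 119, 187]
0.082 [25, 25, 25, 15, 15, 83, 78, 116, 103, 46, 29, 37, 31, 54, 79, 109, 100, 117, 118]
32.45 [ 0.5484 -0.0903  0.1097] [0.6 0.4 0.4] 0.0469
0.066 [148, 149, 148, 147, 147, 146, 146, 148, 151, 158, 155, 149, 147, 143, 140, 138, 129, 123, 116]
0.074 [149, 149, 148, 149, 149, 149, 148, 147, 147, 149, 149, 146, 142, 139, 132, 127, 121, 115, 107]
0.082 [89, 100, 139, 139, 143, 146, 149, 149, 148, 148, 148, 148, 147, 145, 142, 141, 136, 127, 106]
```

Call:
carry_out --rows '[{"tx": -0.1,"ty": 0.1,"tz": -1,"yaw": 0},{"tx": -0.1,"ty": 0.25,"tz": -2,"yaw": 0},{"tx": -0.2,"ty": 0.4,"tz": -3,"yaw": 0},{"tx": -0.2,"ty": 0.4,"tz": -3,"yaw": 0},{"tx": 0,"ty": 0,"tz": 0,"yaw": 0}]'

```text
time_s: 33.0
position: [0.549, -0.0897, 0.2059]
tool_rot: [[-0.124, 0.984, 0.129], [0.99, 0.131, -0.054], [-0.07, 0.121, -0.99]]
ft_force: [0.7, 0.2, 0.0]
grip_width: 0.0468
```

```bash
cat >> chk.py <<'E'
if n=="wrist":
    print("deck-x profile at z=.055 (x .030...086)")
    for y in(.058,.066,.074,.082,.09):
        print(y,[int(im[tuple(np.round(proj(p,d2w((x,y,.055),c))[::-1]).astype(int))].max()) for x in np.arange(.03,.088,.003)])
    for y in(0,.01,-.01):
        print("bar y",y,[int(im[tuple(np.round(proj(p,d2w((x,y,.055),c))[::-1]).astype(int))].max()) if 0<=proj(p,d2w((x,y,.055),c))[0]<639 and 0<=proj(p,d2w((x,y,.055),c))[1]<399 else -1 for x in np.arange(.04,.078,.002)])
    cp=np.array(p["view"]);print("cam",(-cp[:3,:3].T@cp[:3,3]).round(3))
E
python3 chk.py wrist 2; python3 arc.py | head -1
```

```text
33.0 [ 0.549  -0.0897  0.2059] [0.7 0.2 0. ] 0.0468
0.066 [60, 57, 61, 56, 51, 70, 55, 54, 49, 55, 115, 159, 82, 155, 215, 213, 213, 212, 213]
0.074 [70, 68, 68, 67, 58, 93, 110, 107, 70, 72, 65, 160, 215, 214, 215, 215, 214, 213, 213]
0.082 [79, 72, 74, 73, 70, 81, 79, 85, 78, 78, 138, 162, 214, 214, 215, 214, 213, 215, 213]
deck-x profile at z=.055 (x .030...086)
0.058 [92, 79, 55, 50, 50, 55, 68, 71, 40, 47, 48, 46, 46, 77, 76, 76, 74, 77, 75, 76]
0.066 [71, 72, 70, 71, 72, 94, 105, 103, 51, 56, 59, 54, 53, 76, 77, 78, 74, 78, 77, 74]
0.074 [149, 106, 79, 79, 83, 135, 107, 75, 60, 63, 68, 64, 62, 77, 76, 77, 77, 76, 75, 78]
0.082 [143, 138, 113, 84, 82, 82, 76, 81, 71, 68, 72, 73, 73, 77, 76, 78, 79, 77, 78, 78]
0.09 [172, 172, 171, 138, 134, 141, 159, 136, 79, 79, 79, 77, 87, 140, 154, 151, 142, 132, 129, 134]
bar y 0 [151, 181, 171, 194, 179, 187, 209, 129, 54, 56, 58, 55, 61, 146, 185, 186, 185, 186, 186]
bar y 0.01 [158, 127, 110, 148, 120, 161, 133, 72, 52, 55, 53, 53, 67, 167, 186, 186, 187, 186, 185]
bar y -0.01 [187, 190, 186, 187, 192, 187, 172, 130, 53, 55, 55, 53, 68, 158, 185, 184, 186, 183, 183]
cam [ 0.522 -0.001  0.331]
t 33.05 ang 75.6 joint 22.1deg r 135.8 lat 0.0 F [-0.5 -0.5 -1.3] w 0.0469 [-0.069  0.118 -0.991]
```

Call:
carry_out --rows '[{"tx": 0,"ty": -0.1,"tz": 0,"yaw": 0},{"tx": 0,"ty": 0,"tz": 0,"yaw": 0},{"tx": 0,"ty": 0,"tz": 0,"yaw": 0},{"tx": 0,"ty": 0,"tz": 0,"yaw": 0},{"tx": 0,"ty": 0,"tz": 0,"yaw": 0}]' --jaw 1

```text
time_s: 33.55
position: [0.5458, -0.0892, 0.2007]
tool_rot: [[-0.124, 0.985, 0.12], [0.99, 0.131, -0.051], [-0.066, 0.113, -0.991]]
ft_force: [0.1, 0.5, 0.8]
grip_width: -0.0003
```

Call:
carry_out --rows '[{"tx": 0.1,"ty": -0.2,"tz": 2,"yaw": 0},{"tx": 0.1,"ty": -0.3,"tz": 2.5,"yaw": 0},{"tx": 0.1,"ty": -0.2,"tz": 1.2,"yaw": 0},{"tx": 0,"ty": 0,"tz": 0,"yaw": 0}]'

```text
time_s: 33.95
position: [0.5456, -0.0902, 0.1411]
tool_rot: [[-0.124, 0.985, 0.12], [0.99, 0.131, -0.051], [-0.066, 0.113, -0.991]]
ft_force: [-0.5, -0.0, 0.5]
grip_width: 0.0
```

```bash
python3 -c "
from h import *
plan(.5475,-.0897,.132,97.9)"
```

```text
t=33.95 pos [ 0.5456 -0.0902  0.1411] yawdeg 97.1  now-axes cm [0.08 0.09 0.92] yaw -0.013 goal-axes [0.02 0.19] F [-0.5 -0.   0.5] w 0.0
```

Call:
carry_out --rows '[{"tx": 0,"ty": 0,"tz": 0.6,"yaw": 0},{"tx": 0,"ty": 0,"tz": 0.3,"yaw": 0}]'

```text
time_s: 34.15
position: [0.5472, -0.0908, 0.1325]
tool_rot: [[-0.124, 0.985, 0.122], [0.99, 0.131, -0.051], [-0.066, 0.114, -0.991]]
ft_force: [-0.4, -0.1, 0.2]
grip_width: -0.0001
```

Call:
carry_out --rows '[{"tx": 0,"ty": 0,"tz": 0.4,"yaw": 0}]'

```text
time_s: 34.25
position: [0.5482, -0.0907, 0.1306]
tool_rot: [[-0.124, 0.985, 0.124], [0.99, 0.131, -0.051], [-0.067, 0.116, -0.991]]
ft_force: [-18.0, 9.5, 45.9]
grip_width: -0.0002
```

Call:
carry_out --rows '[{"tx": 0,"ty": 0,"tz": 0.5,"yaw": 0}]'

```text
time_s: 34.35
position: [0.5487, -0.0906, 0.1302]
tool_rot: [[-0.124, 0.984, 0.126], [0.99, 0.132, -0.053], [-0.068, 0.119, -0.991]]
ft_force: [-29.1, 9.6, 62.1]
grip_width: -0.0001
```

Call:
carry_out --rows '[{"tx": 0,"ty": 0,"tz": -1,"yaw": 0},{"tx": -0.1,"ty": 0.2,"tz": -3,"yaw": 0},{"tx": -0.2,"ty": 0.4,"tz": -4,"yaw": 0},{"tx": 0,"ty": 0,"tz": 0,"yaw": 0}]'

```text
time_s: 34.75
position: [0.5452, -0.0885, 0.2172]
tool_rot: [[-0.125, 0.983, 0.132], [0.99, 0.133, -0.055], [-0.072, 0.124, -0.99]]
ft_force: [1.7, 0.3, -0.2]
grip_width: 0.0
```

```bash
python3 chk.py wrist 3 | tail -9; python3 - <<'E'
from fit import *
import pickle
# plate edges: deck-x and y of strongest colour steps on each top plane, wrist view
p,im=pickle.load(open("chk_wrist_3.pkl","rb"));c=np.load("cradle.npy")
lab=cv2.cvtColor(cv2.GaussianBlur(im,(3,3),0),cv2.COLOR_RGB2LAB).astype(np.float32)
def scan(pts,vals):
    q=np.array([proj(p,d2w(P,c)) for P in pts],np.float32)
    if q.min()<0 or q[:,0].max()>639 or q[:,1].max()>399:return None
    L=cv2.remap(lab,q[:,:1],q[:,1:],cv2.INTER_LINEAR)[:,0];d=np.linalg.norm(L[6:]-L[:-6],axis=1);k=int(d.argmax());return round(float(vals[k+3])*1000,1),int(d[k])
for n,L,z in(("long",.16,.016),("medium",.13,.032),("short",.10,.048)):
    xs=np.arange(L-.01,L+.01,.0005);ys=np.arange(.018,.038,.0005)
    print(n,"end x",[scan([(x,y,z) for x in xs],xs) for y in(-.02,0,.02)],"left y",[scan([(x,y,z) for y in ys],ys) for x in(L-.025,L-.02)],"right y",[scan([(x,-y,z) for y in ys],-ys) for x in(L-.025,L-.02)])
E
```

```text
0.058 [87, 73, 51, 51, 51, 57, 66, 73, 45, 49, 50, 52, 47, 76, 77, 74, 76, 76, 75, 76]
0.066 [72, 73, 72, 70, 76, 109, 108, 104, 59, 55, 63, 59, 56, 76, 77, 76, 76, 78, 77, 76]
0.074 [145, 76, 79, 79, 109, 136, 84, 79, 65, 69, 70, 68, 66, 79, 77, 78, 79, 76, 77, 78]
0.082 [142, 138, 131, 108, 105, 106, 81, 81, 75, 75, 79, 76, 73, 79, 78, 79, 77, 79, 77, 77]
0.09 [199, 171, 151, 133, 139, 145, 134, 163, 99, 78, 82, 79, 90, 141, 192, 167, 168, 134, 140, 132]
bar y 0 [180, 125, 79, 48, 46, 46, 45, 40, 64, 76, 76, 78, 75, 75, 52, 32, 33, 46, 74]
bar y 0.01 [112, 96, 112, 44, 44, 42, 38, 38, 39, 63, 77, 78, 75, 75, 55, 26, 29, 50, 74]
bar y -0.01 [160, 64, 44, 41, 41, 41, 41, 46, 76, 80, 79, 93, 92, 105, 64, 43, 37, 63, 111]
cam [0.518 0.    0.342]
long end x [(163.0, 53), (161.0, 92), (160.5, 84)] left y [(27.0, 52), (27.0, 53)] right y [(-35.0, 93), (-35.0, 90)]
medium end x [(123.0, 54), (129.5, 56), (129.5, 52)] left y [(25.5, 56), (26.0, 56)] right y [(-34.5, 88), (-35.5, 97)]
short end x [(104.5, 66), (96.5, 102), (104.0, 88)] left y [(28.0, 16), (28.0, 15)] right y [(-19.5, 33), (-24.5, 2)]
```

Call:
carry_out --rows '[{"tx": -1,"ty": -0.5,"tz": -2,"yaw": 0.14},{"tx": 0,"ty": 0,"tz": -2,"yaw": 0.14},{"tx": 0,"ty": 0,"tz": 0,"yaw": 0.14},{"tx": 0,"ty": 0,"tz": 0,"yaw": 0.14},{"tx": 0,"ty": 0,"tz": 0,"yaw": 0.14},{"tx": 0,"ty": 0,"tz": 0,"yaw": 0.14},{"tx": 0,"ty": 0,"tz": 0,"yaw": 0.14},{"tx": 0,"ty": 0,"tz": 0,"yaw": 0.14},{"tx": 0,"ty": 0,"tz": 0,"yaw": 0.14},{"tx": 0,"ty": 0,"tz": 0,"yaw": 0.14},{"tx": 0,"ty": 0,"tz": 0,"yaw": 0.14},{"tx": 0,"ty": 2,"tz": 0,"yaw": 0}]' --jaw -1

```text
time_s: 36.0
position: [0.5348, -0.115, 0.2464]
tool_rot: [[0.989, 0.093, 0.115], [0.099, -0.994, -0.047], [0.11, 0.058, -0.992]]
ft_force: [-0.0, -0.7, 0.2]
grip_width: 0.0851
```

```bash
cat > fin.py <<'E'
from fit import *
s=env.observe();print(s["time_s"],np.round(s["position"],3))
p=cam("wrist");im=env.get_image("wrist");c=np.load("cradle.npy");cv2.imwrite("pics/fin.png",im[:,:,::-1])
V=np.array(p["view"]);print("cam",(-V[:3,:3].T@V[:3,3]).round(3))
lab=cv2.cvtColor(cv2.GaussianBlur(im,(3,3),0),cv2.COLOR_RGB2LAB).astype(np.float32)
def scan(pts,vals):
    q=np.array([proj(p,d2w(P,c)) for P in pts],np.float32)
    if q.min()<0 or q[:,0].max()>639 or q[:,1].max()>399:return None
    L=cv2.remap(lab,q[:,:1],q[:,1:],cv2.INTER_LINEAR)[:,0];d=np.linalg.norm(L[6:]-L[:-6],axis=1);k=int(d.argmax());return round(float(vals[k+3])*1000,1),int(d[k])
for n,L,z in(("long",.16,.016),("medium",.13,.032),("short",.10,.048)):
    xs=np.arange(L-.008,L+.008,.0005);ys=np.arange(.018,.036,.0005)
    print(n,"end x",[scan([(x,y,z) for x in xs],xs) for y in(-.02,0,.02)],"left y",[scan([(x,y,z) for y in ys],ys) for x in(L-.025,L-.02,L-.01)],"right y",[scan([(x,-y,z) for y in ys],-ys) for x in(L-.025,L-.02,L-.01)])
for y in(-.02,-.01,0,.06,.074):
    print("bar",y,[int(im[tuple(np.clip(np.round(proj(p,d2w((x,y,.055),c))[::-1]).astype(int),0,[399,639]))].max()) for x in np.arange(.04,.078,.002)])
E
python3 fin.py
```

```text
36.0 [ 0.535 -0.115  0.246]
cam [ 0.601 -0.1    0.387]
long end x [(165.0, 108), (161.5, 121), (160.5, 96)] left y [(27.0, 82), (27.0, 81), (27.5, 86)] right y [(-28.5, 23), (-28.5, 19), (-22.5, 41)]
medium end x [(130.5, 97), (136.0, 122), (131.0, 105)] left y [(25.5, 64), (25.5, 64), (26.0, 64)] right y [(-30.0, 15), (-30.0, 13), (-20.0, 51)]
short end x [(101.5, 105), (101.5, 99), (101.0, 84)] left y [(29.0, 24), (29.0, 24), (29.0, 67)] right y [(-27.0, 24), (-27.0, 22), (-21.0, 44)]
bar -0.02 [183, 184, 184, 183, 184, 184, 184, 177, 177, 193, 201, 177, 131, 176, 187, 185, 185, 186, 185]
bar -0.01 [212, 211, 210, 210, 211, 212, 187, 134, 84, 85, 85, 83, 78, 98, 175, 185, 183, 184, 182]
bar 0 [183, 150, 153, 170, 175, 177, 172, 112, 88, 86, 85, 86, 80, 106, 124, 174, 183, 182, 184]
bar 0.06 [214, 215, 214, 213, 214, 214, 157, 69, 67, 77, 78, 78, 75, 74, 144, 196, 171, 161, 157]
bar 0.074 [215, 215, 215, 215, 215, 212, 183, 64, 57, 66, 65, 68, 66, 90, 144, 207, 200, 194, 178]
```

```bash
python3 -c "
from rig import env
print(env.close_job())"
```

```text
the job is handed in; nothing more can be done
None
```

The three resistors are stacked on the cradle, long, medium and short from the bottom up, and the keeper bar is shut across them. I handed the job in at about 36 s; it reports no verdict.

**Stack:** In the last wrist image the plates' plain ends are about 1 mm (long), 0.5–1 mm (medium) and 1.5 mm (short) from the stop. They lie about 0.8 mm right, 2.3 mm right and 1 mm left of mid-width. All of this is within the limits. A few single edge readings on the long and medium plates disagreed by several millimetres. I put those down to terminals and shadows, and the other readings of the same edges agreed.

**Keeper:** The handle was at its shut position within about 2 mm in two camera views. Pressing it from above met a hard stop at about 60 N, at the height expected for fully shut.

**Not checked:**
- I did not measure that the plates lie flat. They sat where a flat stack should in the camera overlays.
- I did not re-measure the two capacitors, the tape and the multimeter at the end. No contact with them showed up during the moves.
- The tool picked up a tilt of up to about 12° during the contact moves, which the move commands cannot correct. It did not stop any step.

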